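# Snap the tube adapter into the photometer

### The job

Fit the blue tube adapter to the white photometer: stand it loosely in the round well and let go, then press it straight down with the yellow press tool, not with the fingers, until it clicks fully home, and keep a steady push of about 15 N on it for a good second, never more than 25 N. Afterwards stand the press tool upright on its black parking disc again; leave the orange adapter where it is.

Things in the scene. Friction and masses are not known exactly. Their poses are not given: they have to be found in the camera images.
- adapter: Loose blue tube adapter, round, 40 mm tall, 50-80 g, upright on the table at one of three places; origin at the centre of its underside, z up. From below: plug 0-20 mm (radius 15.5 mm at the bottom, cone to the barrel of radius 19 mm at 5-8 mm, then neck of radius 16.5 mm from 11 mm), collar of radius 25 mm at 20-26 mm, grip boss of radius 15 mm at 26-40 mm with a flat top (black spot: a mark)
- reader: White photometer, fixed to the table, 170 mm (its x) by 150 mm (its y), 55 mm tall, turned up to 0.35 rad either way; origin at the centre of its underside. A green display and three buttons on the +x half of its flat top, no higher than 4 mm; the round well is in the other half
- well (a point): Centre of the mouth of the photometer's well, level with its flat top, 55 mm above the table. A vertical round hole of radius 20 mm (1 mm more than the barrel), 26 mm deep, slightly chamfered. Fully home, the adapter's collar lies on the photometer's top and its underside is 20 mm below this point
- balls (a point): Point on the well's axis, 7.5 mm below the mouth, level with three sprung brass balls in the wall that stick out to radius 17 mm. The adapter set in by its own weight stops on them, its underside about 9 mm below the mouth. A straight push of some 6 to 12 N (not known exactly) drives the barrel past them; it snaps down and is held
- press_tool: Loose press tool standing upright, round, 88 mm tall, 0.13 to 0.25 kg; origin at the centre of its flat underside, z up. Black foot of radius 18 mm at 0-10 mm, steel stem of radius 10 mm to 40 mm, yellow guard disc of radius 26 mm at 40-46 mm, yellow grip of radius 12 mm at 46-88 mm: grasp the grip, fingertips may bear on the guard. Its foot presses on the adapter's flat top
- disc: Fixed black rubber parking disc on which the press tool starts, radius 45 mm, 3 mm thick; origin at the centre of its underside, on the table
- orange_adapter: Loose orange adapter for another instrument, shaped like the blue one, but with a plug of radius 23 mm and a collar of radius 30 mm; not to be used or moved. Origin at the centre of its underside
There are look-alikes about, which are no part of the job. Leave any purple look-alike of the press_tool alone.

How it is judged:
By the outcome, as a careful person would: the job done as asked, in the order asked, and still so for the second after the job is handed in, with the robot touching nothing.
It also fails if it takes over 72 s, if anything falls off the work surface, if the arm or the gripper's body presses on something with over 40 N, if the wrist force passes 120 N, or if a joint passes its speed limit or range.

### The arm

A 6-joint arm with a two-finger parallel gripper is mounted at the origin on the work surface. World frame = base frame: x ahead of the robot, y to its left, z up, the work surface at z = 0. Lengths are in m, angles in rad, forces in N, time in s.
With the tool pointing down it reaches from about 0.35 to 0.975 m from the base axis. Payload 7.1 kg.
Tool frame: the origin (TCP) lies on the centre line of the jaws, within the pads' length; the fingertips stand 22 mm ahead of it and the grasp point (between the pads) lies 3 mm ahead of it; z points along the fingers, y is the direction in which the jaws open and shut (so a half turn about z gives the same grasp; the last joint's range is limited). The gripper opens to 88 mm and grips with 3 to 60 N. Pads are 20 mm wide; open, the fingers measure 115 mm over their backs; the gripper's body (75 mm by 178 mm) begins 61 mm behind the grasp point.
Start: joints at [-1.364, 0.423, 1.63, -0, 1.089, -0.019], TCP at [0.14, -0.609, 0.245] pointing down, gripper open.
Joint ranges: [-3, 3], [-0.9, 2.11], [0.09, 2.58], [-1.31, 4.45], [0.11, 2.69], [-2.54, 2.54]. Speed limits (rad/s): [2.39, 2.39, 3.01, 3.14, 3.14, 3.14].

### API

Orientations are given as a 3x3 rotation matrix whose columns are the frame's x, y, z axes.
In Python, from bench import bot, capture, calibration gives the robot as it stands.
- The arm moves only by the tool apply_moves, never from a script. Its arguments are lists of equal length, an entry for each row: "travel": the shift along the tool's x, y, z in mm, a list of three; "delta_rot": the turn, a rotation vector about the tool's x, y, z in rad, a list of three. In form: {"travel": [[x, y, z], ...], "delta_rot": [[ax, ay, az], ...]}. A call has 1 to 20 rows; each row shifts and turns the pose as measured when the row begins, along the tool's axes as they then stand; what a row does not reach is not made up. A row lasts 1/10 s, in which the tool goes at most 50 mm and 8.59 degrees, less where a joint would pass 70% of its speed; a pose out of reach is approached as far as the arm can. A call with a gripper value outside its range is refused whole. "grip" is the finger opening in mm, from 0 to 87.8, set as the call begins (left out, the last holds). The fingers move at their own pace and stop on an object; the grip force is fixed at half the most. Time passes only in rows, so rows that do not move let the fingers close. It gives the time, the measured TCP pose, the force and the opening at its end, in the units of the state.
- bot.read_state(): the state, without advancing time (a new reading comes with each control period).
- capture(name): name is "scene" or "side" or "wrist"; returns (picture, depth): 420x560x3 uint8, blue, green, red; 420x560 float32, m along the optical axis (not along the pixel's ray), 0 where there is no reading.
- calibration(name): a dict with "fx", "fy", "cx", "cy" (pixels), "D" ([k1, k2, p1, p2, k3] as OpenCV has them; the pictures are not rectified), "rvec" (rotation vector, rad) and "tvec" (3), from world to camera coordinates, as OpenCV has them. Camera axes: x right, y down, z forward; pixel columns grow to the right and rows downward; lengths in m; the calibration is good to about 2 mm. A picture is of the moment at which its call begins: read the wrist's pose just before it. calibration takes no time and is no camera call; for the wrist camera it gives the pose at the moment of the call.
- bot.close_job(): hands the job in, once; it reports no verdict.
The state is a dict: "time_s": time; "joint_positions": joint angles; "qd": joint speeds; "joint_efforts": joint torques, N m; "tool_pos": TCP position; "ee_rot": TCP orientation; "ft_force": force on the tool from outside, world axes, zero at the start; "wrist_torque": the same for the moment, N m; "finger_gap": finger opening in m.
Only numpy, scipy, OpenCV 4.12 (cv2) and the standard library are available. Lean on these libraries where they do the work, as an engineer would, in place of code of your own. Each camera call takes 0.05 s, during which the arm holds its last target.

## Working session

There is one attempt and no reset: what is moved stays moved. The work goes in short steps, Python scripts to look and compute and a tool call to move; the robot and the scene stay as the last step left them, time stands still between calls to the robot, and variables do not carry over. Pictures are saved under pics/ and viewed, and the job is handed in when it is done.

Besides the shell and the picture viewer there is one more tool, called after "Emit:" as a command line: name --argument value ..., lists and objects as JSON in quotes. apply_moves: Moves the arm, as the interface text tells. Its arguments: {"type":"object","properties":{"travel":{"type":"array","items":{"type":"array","items":{"type":"number"}}},"delta_rot":{"type":"array","items":{"type":"array","items":{"type":"number"}}},"grip":{"type":"number"}},"required":["travel","delta_rot"]}

```bash
ls; mkdir -p pics
python3 - <<'E'
from bench import bot,capture,calibration
import cv2,numpy as np
s=bot.read_state();print({k:np.round(v,4).tolist() for k,v in s.items()})
for n in ["scene","side","wrist"]:
    c=calibration(n);print(n,{k:np.round(v,4).tolist() for k,v in c.items()})
    p,d=capture(n);cv2.imwrite(f"pics/{n}0.png",p);np.save(f"{n}0_d.npy",d)
E
```

```text
pics
{'time_s': 0.0, 'joint_positions': [-1.364, 0.4238, 1.6307, -0.0, 1.0886, -0.019], 'qd': [-0.0007, -0.0004, -0.0021, 0.0009, 0.0004, -0.0008], 'joint_efforts': [0.0003, -54.4622, -27.3665, 0.0644, 0.0228, -0.0001], 'tool_pos': [0.1398, -0.6086, 0.2439], 'ee_rot': [[0.9746, 0.2239, -0.0003], [0.2239, -0.9746, 0.0015], [0.0, -0.0015, -1.0]], 'ft_force': [-0.3987, -0.0877, 0.4784], 'wrist_torque': [-0.0369, -0.008, 0.0026], 'finger_gap': 0.0881}
scene {'fx': 505.071, 'fy': 505.071, 'cx': 282.0092, 'cy': 212.9175, 'D': [-0.1873, 0.0, 0.0, 0.0, 0.0], 'rvec': [2.2366, 0.8769, -0.329], 'tvec': [-0.3629, -0.201, 1.4113]}
side {'fx': 381.2143, 'fy': 381.2143, 'cx': 278.7903, 'cy': 206.1548, 'D': [-0.0993, 0.0, 0.0, 0.0, 0.0], 'rvec': [2.4564, -0.31, 0.1096], 'tvec': [-0.5127, 0.1371, 0.8838]}
wrist {'fx': 337.6256, 'fy': 337.6256, 'cx': 279.0327, 'cy': 213.2109, 'D': [-0.0435, 0.0, 0.0, 0.0, 0.0], 'rvec': [-2.2672, 1.804, 0.2707], 'tvec': [-0.6235, -0.0361, 0.3915]}
```

View pics/scene0.png

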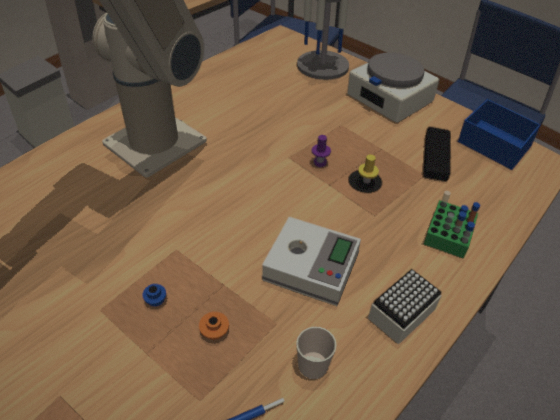

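View pics/side0.png

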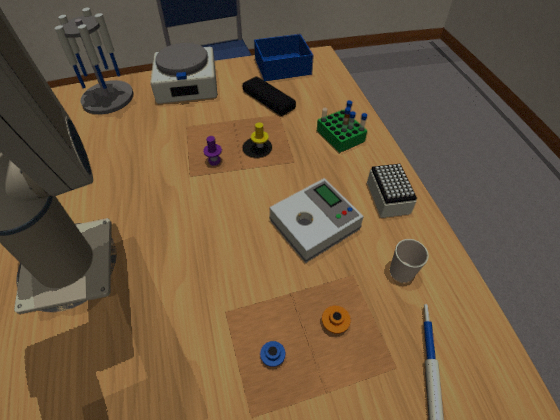

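View pics/wrist0.png

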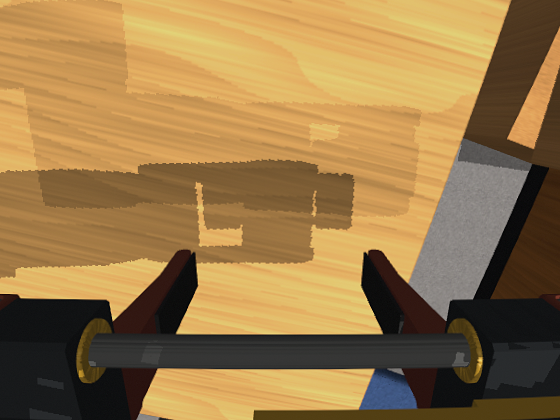

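Scene view: blue adapter at (154,295), orange adapter at (214,325), photometer well at (297,246), yellow press tool on its black disc at (369,172), purple look-alike at (321,150). Side view: (273,352), (336,319), (305,218), (260,140) and (212,150) for the same things. The blue adapter and the yellow tool fit the description: the first by colour and round shape with a collar, the second by the yellow grip and the black disc. I'll confirm with a crop.

```bash
cat > h.py <<'E'
from bench import bot,capture,calibration
import cv2,numpy as np
def KD(c): return np.array([[c['fx'],0,c['cx']],[0,c['fy'],c['cy']],[0,0,1.]]),np.array(c['D'],float)
def ray(c,uv):
    K,D=KD(c);n=cv2.undistortPoints(np.array(uv,float).reshape(-1,1,2),K,D).reshape(-1,2)
    R=cv2.Rodrigues(np.array(c['rvec'],float))[0];t=np.array(c['tvec'],float).ravel()
    d=np.c_[n,np.ones(len(n))]@R; return -R.T@t, d
def plane(c,uv,z):
    o,d=ray(c,uv);k=(z-o[2])/d[:,2];return o+d*k[:,None]
def depthpts(c,uv,dep):
    o,d=ray(c,uv);return o+d*np.asarray(dep)[:,None]
def tri(cs,uvs):
    A=np.zeros((3,3));b=np.zeros(3);L=[]
    for c,u in zip(cs,uvs):
        o,d=ray(c,u);d=d[0]/np.linalg.norm(d[0]);P=np.eye(3)-np.outer(d,d);A+=P;b+=P@o;L.append((o,P))
    x=np.linalg.solve(A,b);return x,[np.linalg.norm(P@(x-o)) for o,P in L]
def circ(p):
    A=np.c_[2*p[:,:2],np.ones(len(p))];s=np.linalg.lstsq(A,(p[:,:2]**2).sum(1),rcond=None)[0]
    return s[:2],np.sqrt(s[2]+s[:2]@s[:2])
E
python3 - <<'E'
from h import *
cr={'scene':[(154,295),(214,325),(310,255),(369,172),(321,150)],'side':[(273,352),(336,319),(315,218),(258,140),(212,150)]}
rows=[]
for n in cr:
    p=cv2.imread(f'pics/{n}0.png')
    rows.append(np.hstack([cv2.resize(p[v-28:v+28,u-28:u+28] if i!=2 else p[v-50:v+50,u-50:u+50],(155,155),interpolation=cv2.INTER_NEAREST) for i,(u,v) in enumerate(cr[n])]))
cv2.imwrite('pics/crops.png',np.vstack(rows))
for n in cr:
    p=cv2.imread(f'pics/{n}0.png');hsv=cv2.cvtColor(p,cv2.COLOR_BGR2HSV);d=np.load(f'{n}0_d.npy');c=calibration(n)
    for name,lo,hi,(u,v) in [('blue',(100,120,40),(125,255,255),cr[n][0]),('orange',(3,150,80),(15,255,255),cr[n][1]),('yellow',(22,150,60),(35,255,255),cr[n][3])]:
        m=cv2.inRange(hsv,lo,hi);w=np.zeros_like(m);w[v-30:v+30,u-30:u+30]=1;m=m*w
        vv,uu=np.nonzero(m);P=depthpts(c,np.c_[uu,vv],d[vv,uu]);P=P[d[vv,uu]>0]
        print(n,name,len(P),uu.min(),uu.max(),vv.min(),vv.max(),'zmax',np.percentile(P[:,2],[5,50,90,99]).round(4),P.mean(0).round(4))
        for a,b in {'blue':[(.021,.030),(.034,.05)],'orange':[(.021,.03),(.034,.05)],'yellow':[(.043,.052),(.086,.1)]}[name]:
            q=P[(P[:,2]>a)&(P[:,2]<b)]
            if len(q)>5: print('   ',a,len(q),((q.min(0)+q.max(0))/2).round(4),(q.max(0)-q.min(0)).round(3))
E
```

```text
scene blue 325 143 165 285 305 zmax [0.0233 0.0285 0.0417 0.0441] [ 0.4387 -0.3309  0.0312]
    0.021 175 [ 0.4336 -0.3284  0.0257] [0.049 0.046 0.008]
    0.034 104 [ 0.4315 -0.3277  0.0396] [0.03  0.029 0.009]
scene orange 605 199 228 312 339 zmax [0.0232 0.0273 0.0412 0.0431] [ 0.578  -0.2938  0.0292]
    0.021 440 [ 0.5752 -0.2907  0.0256] [0.061 0.059 0.009]
    0.034 132 [ 0.5745 -0.2918  0.0395] [0.031 0.028 0.011]
scene yellow 219 358 377 155 177 zmax [0.0469 0.0512 0.091  0.0944] [0.5432 0.2628 0.0612]
    0.043 118 [0.5415 0.2676 0.0476] [0.051 0.049 0.009]
    0.086 42 [0.5409 0.2678 0.0909] [0.021 0.022 0.01 ]
side blue 425 261 284 341 365 zmax [0.0234 0.0263 0.0396 0.0415] [ 0.4316 -0.3311  0.0294]
    0.021 289 [ 0.4319 -0.3289  0.0256] [0.047 0.049 0.009]
    0.034 128 [ 0.4318 -0.3285  0.039 ] [0.027 0.028 0.01 ]
side orange 543 306 365 289 348 zmax [-0.0022  0.0009  0.0332  0.0405] [ 0.5806 -0.2855  0.0105]
    0.021 140 [ 0.5758 -0.2927  0.0254] [0.058 0.059 0.008]
    0.034 53 [ 0.5753 -0.2931  0.0379] [0.027 0.028 0.007]
side yellow 250 251 268 122 143 zmax [0.0438 0.0496 0.0892 0.0919] [0.5393 0.2636 0.059 ]
    0.043 128 [0.5391 0.2678 0.0475] [0.049 0.051 0.009]
    0.086 41 [0.5397 0.2686 0.0895] [0.021 0.026 0.007]
```

View pics/crops.png

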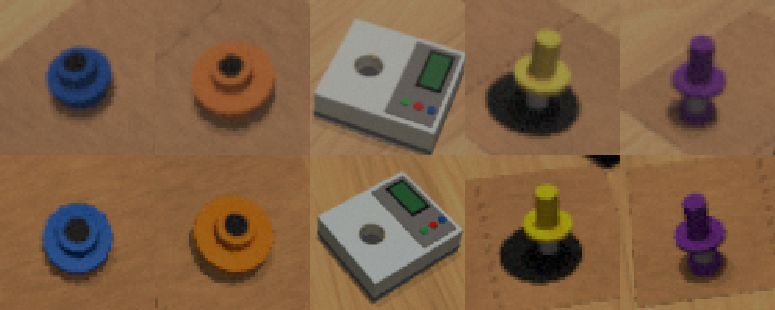

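Crops (top row scene, bottom row side) show the blue adapter with the smaller collar, the larger orange adapter, the well hole in the half opposite the display, the yellow tool on the black disc, and the purple look-alike off the disc. The blue adapter and the yellow tool are the ones to use. Next I measure the well and the disc.

Run:
```python
from h import *
W={'scene':(297,246),'side':(305,218)};Dc={'scene':(366,181),'side':(257,146)};T={}
for n in W:
    p=cv2.imread(f'pics/{n}0.png');c=calibration(n);hsv=cv2.cvtColor(p,cv2.COLOR_BGR2HSV);d=np.load(f'{n}0_d.npy')
    u,v=W[n]
    # white top: depth height
    vv,uu=np.mgrid[v-50:v+50,u-50:u+80];P=depthpts(c,np.c_[uu.ravel(),vv.ravel()],d[vv,uu].ravel())
    top=(abs(P[:,2]-.056)<.004);print(n,'top z',np.median(P[top,2]))
    z0=np.median(P[top,2])
    # hole: by darkness
    g=cv2.cvtColor(p,cv2.COLOR_BGR2GRAY);w=g[v-14:v+14,u-16:u+16]
    t,m=cv2.threshold(w,0,255,cv2.THRESH_BINARY_INV+cv2.THRESH_OTSU)
    cs,_=cv2.findContours(m,cv2.RETR_EXTERNAL,cv2.CHAIN_APPROX_NONE)
    k=max(cs,key=cv2.contourArea).reshape(-1,2)+[u-16,v-14]
    q=plane(c,k,.055);print(' thr',t,'well circ',circ(q),'bbox',k.min(0),k.max(0)); T[n]=cv2.fitEllipse(k.astype(np.float32))[0]
    # rectangle from top points
    # disc
    u,v=Dc[n];m=(g<60).astype(np.uint8);w=np.zeros_like(m);w[v-35:v+35,u-35:u+35]=1
    cs,_=cv2.findContours(m*w,cv2.RETR_EXTERNAL,cv2.CHAIN_APPROX_NONE)
    k=max(cs,key=cv2.contourArea).reshape(-1,2);q=plane(c,k,.003)
    h=cv2.convexHull(k).reshape(-1,2);qh=plane(c,h,.003);print(' disc',circ(qh),k.min(0),k.max(0))
print('tri well',tri([calibration(n) for n in W],[T[n] for n in W]),T)
```

```text
scene top z 0.05677493961203184
 thr 120.0 well circ (array([ 0.57780768, -0.04738185]), np.float64(0.018558643442504866)) bbox [288 240] [306 253]
 disc (array([0.5321598 , 0.27575395]), np.float64(0.0429613344924977)) [349 171] [381 192]
side top z 0.054369638840228385
 thr 116.0 well circ (array([ 0.5780849 , -0.05008696]), np.float64(0.019023052513528968)) bbox [296 212] [312 225]
 disc (array([0.53252981, 0.27329631]), np.float64(0.04436448502050088)) [242 138] [271 157]
tri well (array([ 0.57821345, -0.04876614,  0.05477911]), [np.float64(0.0011543112139741248), np.float64(0.001154311213974182)]) {'scene': (297.2689208984375, 246.67901611328125), 'side': (304.0602722167969, 218.37020874023438)}
```

Run:
```python
from h import *
s=bot.read_state();R=np.array(s['ee_rot']);c=calibration('wrist');Rc=cv2.Rodrigues(np.array(c['rvec']))[0]
C=-Rc.T@np.array(c['tvec']).ravel();print('cam in tool',R.T@(C-np.array(s['tool_pos'])),'axes in tool\n',(R.T@Rc.T).round(3))
p=np.array(s['tool_pos'])
for t in [(.432,-.3283,.18),(.578,-.0487,.2),(.54,.268,.2)]: print((R.T@(np.array(t)-p)*1000).round(1))
```

```text
cam in tool [ 0.08045652 -0.00101046 -0.14054878] axes in tool
 [[ 0.001 -0.956 -0.293]
 [ 1.     0.     0.001]
 [-0.001 -0.293  0.956]]
[ 347.5 -207.8   64.3]
[ 552.4 -447.7   44.6]
[ 586.3 -764.8   45. ]
```

Emit:
apply_moves --travel '[[34.8,-20.8,7],[34.8,-20.8,7],[34.8,-20.8,7],[34.8,-20.8,7],[34.8,-20.8,7],[34.8,-20.8,7],[34.8,-20.8,7],[34.8,-20.8,7],[34.8,-20.8,7],[34.8,-20.8,7],[0,0,0],[0,0,0]]' --delta_rot '[[0,0,0],[0,0,0],[0,0,0],[0,0,0],[0,0,0],[0,0,0],[0,0,0],[0,0,0],[0,0,0],[0,0,0],[0,0,0],[0,0,0]]' --grip 60

```text
time_s: 1.35
tool_pos: [0.4419, -0.3184, 0.1693]
ee_rot: [[0.975, 0.221, -0.002], [0.221, -0.975, 0.0], [-0.002, -0.001, -1.0]]
ft_force: [-1.0, -0.7, 1.1]
finger_gap: 0.06
```

```bash
cat > look.py <<'E'
import sys
from h import *
name=sys.argv[1]
s=bot.read_state();c=calibration('wrist');p,d=capture('wrist')
cv2.imwrite(f'pics/{name}.png',p);np.savez(f'{name}.npz',d=d,pos=s['tool_pos'],R=s['ee_rot'],**{k:np.array(v) for k,v in c.items()})
print(s['time_s'],np.round(s['tool_pos'],4),np.round(s['qd'],3))
E
cat >> h.py <<'E'
def toolshift(t,s=None):
    s=s or bot.read_state();return (np.array(s['ee_rot']).T@(np.array(t)-np.array(s['tool_pos']))*1000).round(1)
E
python3 look.py w1
python3 - <<'E'
from h import *
z=dict(np.load('w1.npz'));c=z;p=cv2.imread('pics/w1.png');hsv=cv2.cvtColor(p,cv2.COLOR_BGR2HSV)
m=cv2.inRange(hsv,(100,150,50),(125,255,255));cs,_=cv2.findContours(m,cv2.RETR_EXTERNAL,cv2.CHAIN_APPROX_NONE)
k=max(cs,key=cv2.contourArea).reshape(-1,2);print('bbox',k.min(0),k.max(0))
vv,uu=np.nonzero(m);P=depthpts(c,np.c_[uu,vv],z['d'][vv,uu])
for a,b in [(.021,.03),(.036,.044)]:
    q=P[(P[:,2]>a)&(P[:,2]<b)];print(len(q),np.median(q[:,2]),((q.min(0)+q.max(0))/2).round(4),(q.max(0)-q.min(0)).round(4))
E
```

```text
1.35 [ 0.4419 -0.3184  0.1693] [ 0.032  0.011  0.001  0.009 -0.005  0.012]
bbox [258 191] [313 244]
1274 0.026631515893283386 [ 0.432  -0.3256  0.0261] [0.0486 0.0482 0.0077]
629 0.04059386291200612 [ 0.4315 -0.3263  0.0393] [0.0292 0.0292 0.0066]
```

View pics/w1.png

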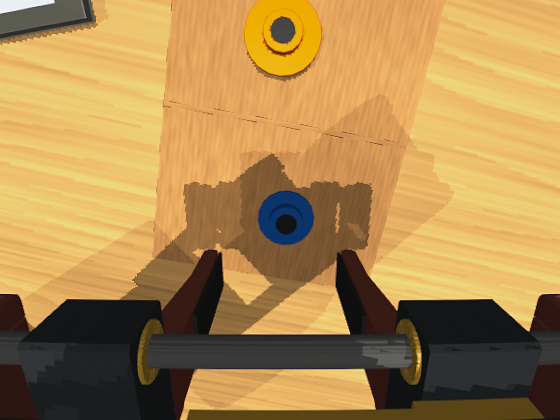

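The wrist view shows the blue adapter at (286,217) and the orange one at (283,34). Collar and top heights come out at 26.6 and 40.6 mm, and the three views agree to about 2 mm. Going down on the blue one.

Emit:
apply_moves --travel '[[-4,2,15],[-4,2,20],[-3,2,20],[0,0,20],[0,0,12],[0,0,6],[0,0,0],[0,0,0]]' --delta_rot '[[0,0,0],[0,0,0],[0,0,0],[0,0,0],[0,0,0],[0,0,0],[0,0,0],[0,0,0]]'

```text
time_s: 2.2
tool_pos: [0.4277, -0.3355, 0.0763]
ee_rot: [[0.978, 0.21, 0.002], [0.21, -0.978, -0.004], [0.001, 0.004, -1.0]]
ft_force: [0.2, -1.4, -0.1]
finger_gap: 0.0603
```

Run:
```python
from h import *
print(toolshift((.4317,-.327,.0505)), bot.read_state()['qd'])
```

```text
[ 5.6 -7.5 25.7] [-0.00914001 -0.00046558 -0.00150626 -0.00142628  0.00214934 -0.00196156]
```

Emit:
apply_moves --travel '[[2,-3,5],[2,-2.5,5],[1,-1,5],[0,0,4],[0,0,2],[0,0,0],[0,0,0]]' --delta_rot '[[0,0,0],[0,0,0],[0,0,0],[0,0,0],[0,0,0],[0,0,0],[0,0,0]]'

```text
time_s: 2.9
tool_pos: [0.4331, -0.3279, 0.0554]
ee_rot: [[0.978, 0.211, 0.005], [0.211, -0.977, -0.006], [0.003, 0.007, -1.0]]
ft_force: [-0.4, -0.1, -0.1]
finger_gap: 0.0601
```

Run:
```python
from h import *
print(toolshift((.4317,-.327,.0505)), bot.read_state()['qd'].round(3))
```

```text
[-1.2 -1.2  4.9] [-0.     0.003 -0.    -0.     0.     0.001]
```

Emit:
apply_moves --travel '[[-0.6,-0.6,2],[-0.4,-0.4,1.5],[0,0,0.5],[0,0,0],[0,0,0]]' --delta_rot '[[0.004,-0.002,0],[0.003,-0.001,0],[0,0,0],[0,0,0],[0,0,0]]'

```text
time_s: 3.4
tool_pos: [0.4319, -0.3274, 0.0513]
ee_rot: [[0.978, 0.211, 0.0], [0.211, -0.978, 0.001], [0.001, -0.001, -1.0]]
ft_force: [0.6, -0.5, -0.0]
finger_gap: 0.06
```

```bash
cat >> h.py <<'E'
def rep(t=None):
    s=bot.read_state();R=np.array(s['ee_rot']);a=R.T@[0,0,-1.]
    print('t',round(s['time_s'],2),'pos',np.round(s['tool_pos'],4),'F',np.round(s['ft_force'],2),'gap',round(float(s['finger_gap']),4),'qdmax',np.abs(s['qd']).max().round(3),'j1,j6',np.round(s['joint_positions'],2)[[0,5]])
    print('level rot',np.round([-a[1],a[0],0],4),'yaw x',np.round(np.arctan2(R[1,0],R[0,0]),3))
    if t is not None: print('shift',toolshift(t,s))
E
python3 -c "
from h import *
rep((.4317,-.327,.0505))"; python3 look.py w2
```

```text
t 3.4 pos [ 0.4319 -0.3274  0.0513] F [ 0.63 -0.45 -0.04] gap 0.06 qdmax 0.001 j1,j6 [-0.67  0.69]
level rot [-0.0006 -0.0005  0.    ] yaw x 0.212
shift [-0.2 -0.4  0.8]
3.4 [ 0.4319 -0.3274  0.0513] [-0.001 -0.001 -0.001 -0.001 -0.001  0.001]
```

View pics/w2.png

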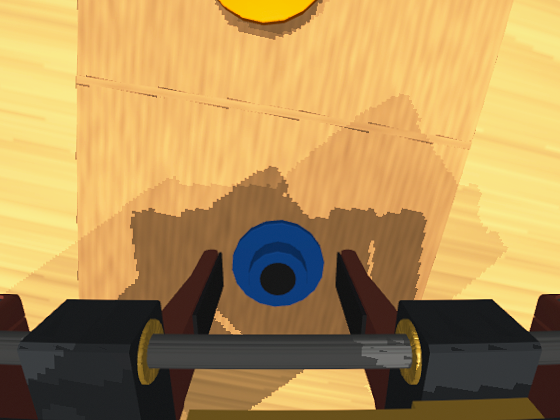

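The boss is centred between the fingers at (278,265). Closing.

Emit:
apply_moves --travel '[[0,0,0.8],[0,0,0],[0,0,0],[0,0,0],[0,0,0],[0,0,0],[0,0,0],[0,0,0]]' --delta_rot '[[0,0,0],[0,0,0],[0,0,0],[0,0,0],[0,0,0],[0,0,0],[0,0,0],[0,0,0]]' --grip 10

```text
time_s: 4.25
tool_pos: [0.432, -0.3274, 0.0506]
ee_rot: [[0.978, 0.211, 0.001], [0.211, -0.978, 0.0], [0.001, -0.0, -1.0]]
ft_force: [0.4, -0.3, -0.3]
finger_gap: 0.0296
```

```bash
python3 -c "
from h import *
rep((.4317,-.327,.0505))"
```

```text
t 4.25 pos [ 0.432  -0.3274  0.0506] F [ 0.42 -0.33 -0.32] gap 0.0296 qdmax 0.002 j1,j6 [-0.67  0.69]
level rot [-0.0003 -0.0007  0.    ] yaw x 0.212
shift [-0.2 -0.5  0.1]
```

Gap 29.6 mm matches the boss diameter. Lifting.

Emit:
apply_moves --travel '[[0,0,-4],[0,0,-12],[0,0,-20],[0,0,-25],[0,0,-15],[0,0,-6],[0,0,0],[0,0,0]]' --delta_rot '[[0,0,0],[0,0,0],[0,0,0],[0,0,0],[0,0,0],[0,0,0],[0,0,0],[0,0,0]]'

```text
time_s: 5.05
tool_pos: [0.4318, -0.3273, 0.1391]
ee_rot: [[0.978, 0.211, 0.001], [0.211, -0.978, 0.0], [0.001, 0.0, -1.0]]
ft_force: [-0.5, -0.1, -0.5]
finger_gap: 0.0293
```

```bash
python3 look.py w3; python3 -c "
from h import *
rep((.578,-.0487,.16))"
```

```text
5.05 [ 0.4318 -0.3273  0.1391] [-0.    -0.008 -0.001 -0.001  0.003  0.003]
t 5.1 pos [ 0.4317 -0.3273  0.1389] F [ 0.34  0.69 -1.22] gap 0.0291 qdmax 0.014 j1,j6 [-0.67  0.69]
level rot [-0.0001 -0.0009  0.    ] yaw x 0.212
shift [ 201.7 -241.5  -20.9]
```

View pics/w3.png

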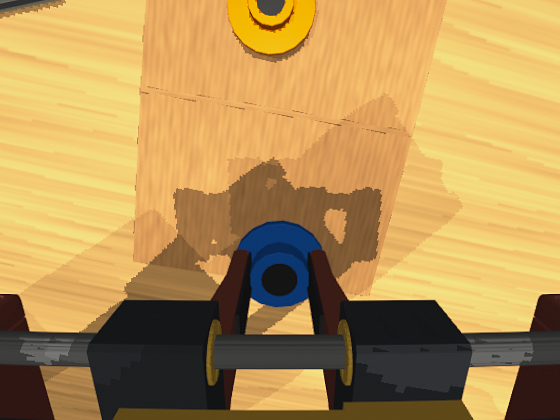

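The adapter is held upright at (280,265). Next I move so the well comes into clear view of the wrist camera.

Emit:
apply_moves --travel '[[5,-10,-10],[16,-30,-10],[21,-40,-10],[21,-40,-8],[21,-40,0],[21,-40,0],[13,-25,0],[6,-12,0],[2,-3,0],[0,0,0],[0,0,0],[0,0,0]]' --delta_rot '[[0,0,0],[0,0,0],[0,0,0],[0,0,0],[0,0,0],[0,0,0],[0,0,0],[0,0,0],[0,0,0],[0,0,0],[0,0,0],[0,0,0]]'

```text
time_s: 6.3
tool_pos: [0.5041, -0.0515, 0.1775]
ee_rot: [[0.978, 0.208, -0.007], [0.208, -0.978, 0.004], [-0.006, -0.006, -1.0]]
ft_force: [-0.1, -0.6, -0.6]
finger_gap: 0.0292
```

```bash
python3 look.py w4; python3 -c "
from h import *
rep((.578,-.0487,.16))"
```

```text
6.3 [ 0.5041 -0.0515  0.1775] [-0.012 -0.     0.003 -0.001  0.001 -0.003]
t 6.35 pos [ 0.5041 -0.0517  0.1775] F [-0.37 -0.86 -1.21] gap 0.0286 qdmax 0.003 j1,j6 [-0.13  1.23]
level rot [-0.0058  0.0059  0.    ] yaw x 0.209
shift [73.  12.6 17. ]
```

View pics/w4.png

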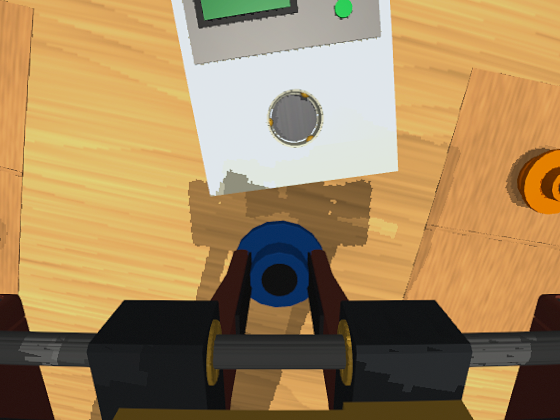

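The well is at (295,118), with the brass balls in its wall, and the held adapter is at (280,265). I measure both in this one view, so calibration error partly cancels.

Run:
```python
from h import *
z=dict(np.load('w4.npz'));p=cv2.imread('pics/w4.png');hsv=cv2.cvtColor(p,cv2.COLOR_BGR2HSV);d=z['d'];R=z['R'];pos=z['pos']
tool=lambda P:((P-pos)@R*1000)
# top plane
vv,uu=np.mgrid[75:170,230:380];uv=np.c_[uu.ravel(),vv.ravel()];P=depthpts(z,uv,d[vv,uu].ravel());g=cv2.cvtColor(p,cv2.COLOR_BGR2GRAY)
rr=np.hypot(uv[:,0]-295,uv[:,1]-118);a=(rr>33)&(g[vv,uu].ravel()>200);print('top z',np.median(P[a,2]))
zt=np.median(P[a,2])
roi=np.zeros_like(g);cv2.circle(roi,(295,118),34,255,-1)
for th in (150,190):
    m=((g<th)&(roi>0)).astype(np.uint8)*255
    m=cv2.morphologyEx(m,cv2.MORPH_CLOSE,np.ones((5,5)))
    cs,_=cv2.findContours(m,cv2.RETR_EXTERNAL,cv2.CHAIN_APPROX_NONE);k=max(cs,key=cv2.contourArea).reshape(-1,2)
    for h in (.055,zt):
        q=plane(z,k,h);cc,r=circ(q);print(th,h.round(4) if h!=.055 else h,'well',cc.round(4),r.round(4),'tool',tool(np.r_[cc,h]).round(1))
# depth-based hole: pixels with depth well below top
low=(P[:,2]<zt-.01)&(rr<34);q=plane(z,uv[low],zt);print('depth hole',((q.min(0)+q.max(0))/2).round(4),(q.max(0)-q.min(0)).round(4))
# adapter collar & boss
m=cv2.inRange(hsv,(100,120,30),(125,255,255));vv,uu=np.nonzero(m);P=tool(depthpts(z,np.c_[uu,vv],d[vv,uu]))
sel=abs(P[:,0])<40;P=P[sel];print('z hist',np.histogram(P[:,2],bins=np.arange(0,60,2)))
uv=np.c_[uu,vv][sel]
zc=[x for x in P[:,2]]
q=P[abs(P[:,2]-(50.6-26))<2.5];print('collar z',np.median(q[:,2]),'bbox',q.min(0),q.max(0))
```

```text
top z 0.055508051854828655
150 0.055 well [ 0.5786 -0.0462] 0.0194 tool [ 74.7  11.  122. ]
150 0.0555 well [ 0.5786 -0.0462] 0.0193 tool [ 74.7  11.  121.5]
190 0.055 well [ 0.5787 -0.0462] 0.0202 tool [ 74.8  11.  122. ]
190 0.0555 well [ 0.5787 -0.0461] 0.0201 tool [ 74.8  11.  121.5]
depth hole [ 0.5788 -0.0459  0.0555] [0.0383 0.0375 0.    ]
z hist (array([  0,   0,   0,   8, 806, 793,  98,  83, 103,  80,  82, 934, 936,
        86,  28,   0,   0,   0,   0,   0,   0,   0,   0,   0,   0,   0,
         0,   0,   0]), array([ 0,  2,  4,  6,  8, 10, 12, 14, 16, 18, 20, 22, 24, 26, 28, 30, 32,
       34, 36, 38, 40, 42, 44, 46, 48, 50, 52, 54, 56, 58]))
collar z 24.02537591274315 bbox [-24.2203994  -23.30047114  22.13147117] [24.99687603 21.46871097 27.07460419]
```

Emit:
apply_moves --travel '[[5,3,10],[8,4,15],[8,3,15],[4,2,10],[0,0,5],[0,0,0],[0,0,0]]' --delta_rot '[[-0.003,0.003,0],[-0.003,0.003,0],[0,0,0],[0,0,0],[0,0,0],[0,0,0],[0,0,0]]'

```text
time_s: 7.05
tool_pos: [0.5319, -0.0623, 0.118]
ee_rot: [[0.979, 0.202, 0.001], [0.202, -0.979, -0.001], [0.0, 0.001, -1.0]]
ft_force: [0.3, 0.9, -0.2]
finger_gap: 0.0288
```

```bash
python3 look.py w5; python3 -c "
from h import *
rep((.5793,-.0478,.122))"
```

```text
7.05 [ 0.5319 -0.0623  0.118 ] [-0.004  0.004  0.005 -0.001 -0.001 -0.002]
t 7.1 pos [ 0.5319 -0.0623  0.1182] F [-0.76  0.11 -0.35] gap 0.029 qdmax 0.01 j1,j6 [-0.14  1.23]
level rot [ 0.0011 -0.0004  0.    ] yaw x 0.204
shift [49.4 -4.6 -3.8]
```

View pics/w5.png

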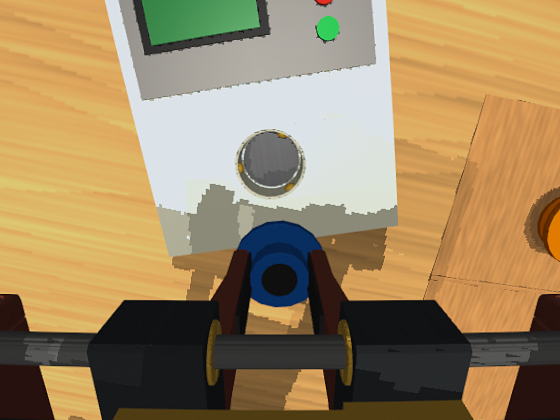

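The well is now at (271,163), unobstructed, with the adapter at (280,265).

```bash
cat > well.py <<'E'
import sys
from h import *
n=sys.argv[1];u0,v0,r0=map(int,sys.argv[2:5])
z=dict(np.load(n+'.npz'));p=cv2.imread(f'pics/{n}.png');hsv=cv2.cvtColor(p,cv2.COLOR_BGR2HSV);d=z['d'];R=z['R'];pos=z['pos']
tool=lambda P:((P-pos)@R*1000);g=cv2.cvtColor(p,cv2.COLOR_BGR2GRAY)
roi=np.zeros_like(g);cv2.circle(roi,(u0,v0),r0,255,-1)
for th in (130,160,190):
    m=((g<th)&(roi>0)).astype(np.uint8)*255
    m=cv2.morphologyEx(m,cv2.MORPH_CLOSE,np.ones((7,7)))
    cs,_=cv2.findContours(m,cv2.RETR_EXTERNAL,cv2.CHAIN_APPROX_NONE);k=max(cs,key=cv2.contourArea).reshape(-1,2)
    k=cv2.convexHull(k).reshape(-1,2);q=plane(z,k,.055);cc,r=circ(q);print(th,'bbox',k.min(0),k.max(0),'well',cc.round(4),r.round(4),'tool',tool(np.r_[cc,.055]).round(1))
m=cv2.inRange(hsv,(100,120,30),(125,255,255));vv,uu=np.nonzero(m);P=tool(depthpts(z,np.c_[uu,vv],d[vv,uu]))
P=P[abs(P[:,0])<40];q=P[abs(P[:,2]-24.6)<2.5];cc,r=circ(q[np.hypot(q[:,0],q[:,1])>22.5]);print('collar',q.min(0),q.max(0),'circ of rim',cc,r)
E
python3 well.py w5 271 163 40
```

```text
130 bbox [237 129] [304 195] well [ 0.5794 -0.0461] 0.0201 tool [49.8 -6.4 63.1]
160 bbox [237 129] [304 198] well [ 0.5791 -0.0463] 0.0205 tool [49.5 -6.2 63.1]
190 bbox [235 129] [305 198] well [ 0.5785 -0.0464] 0.0212 tool [48.9 -6.3 63.1]
collar [-24.60721534 -23.30934559  22.10051577] [24.92505887 21.37569701 27.06361204] circ of rim [ 0.21415297 -0.45345241] 23.63981686193101
```

Emit:
apply_moves --travel '[[8,-1,0],[12,-1,0],[12,-1,0],[8,-0.5,0],[3,0,0],[0,0,0],[0,0,0],[0,0,0]]' --delta_rot '[[0,0,0],[0,0,0],[0,0,0],[0,0,0],[0,0,0],[0,0,0],[0,0,0],[0,0,0]]'

```text
time_s: 7.9
tool_pos: [0.5785, -0.0484, 0.1202]
ee_rot: [[0.979, 0.203, 0.004], [0.203, -0.979, -0.001], [0.004, 0.002, -1.0]]
ft_force: [-0.9, 0.1, -0.3]
finger_gap: 0.0292
```

```bash
python3 -c "
from h import *
rep((.5791,-.0472,.110))"
```

```text
t 7.9 pos [ 0.5785 -0.0484  0.1202] F [-0.92  0.09 -0.26] gap 0.0292 qdmax 0.004 j1,j6 [-0.1   1.26]
level rot [ 0.0022 -0.0041  0.    ] yaw x 0.205
shift [ 0.8 -1.1 10.2]
```

Emit:
apply_moves --travel '[[0.5,-0.6,3],[0.3,-0.4,4],[0,0,3],[0,0,1],[0,0,0],[0,0,0]]' --delta_rot '[[0.001,-0.002,0],[0.001,-0.002,0],[0,0,0],[0,0,0],[0,0,0],[0,0,0]]'

```text
time_s: 8.5
tool_pos: [0.5778, -0.0475, 0.1077]
ee_rot: [[0.979, 0.203, -0.002], [0.203, -0.979, 0.0], [-0.002, -0.0, -1.0]]
ft_force: [0.1, -1.2, -0.5]
finger_gap: 0.0287
```

Run:
```python
from h import *
rep((.5791,-.0472,.104))
o=[]
for n,(u,v) in {'scene':(297,240),'side':(305,212)}.items():
    p,d=capture(n);o.append(cv2.resize(p[v-45:v+45,u-45:u+45],(390,390),interpolation=cv2.INTER_CUBIC))
cv2.imwrite('pics/above.png',np.hstack(o))
```

```text
t 8.5 pos [ 0.5778 -0.0475  0.1077] F [ 0.07 -1.16 -0.45] gap 0.0287 qdmax 0.002 j1,j6 [-0.1   1.26]
level rot [-0.0005  0.002   0.    ] yaw x 0.204
shift [ 1.3 -0.1  3.7]
```

View pics/above.png

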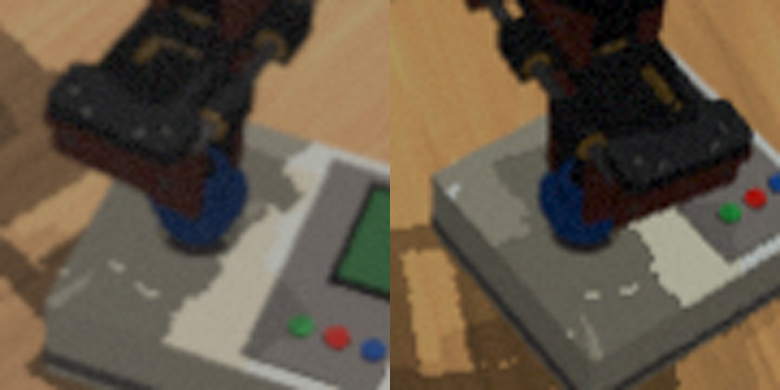

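The adapter sits above the well in both views, at about (200,200) in the left crop and (580,205) in the right. I descend gently, watching the force.

Emit:
apply_moves --travel '[[0.7,0,1],[0.5,0,1.5],[0,0,1],[0,0,0],[0,0,0]]' --delta_rot '[[0,0,0],[0,0,0],[0,0,0],[0,0,0],[0,0,0]]'

```text
time_s: 9.1
tool_pos: [0.5794, -0.0473, 0.1043]
ee_rot: [[0.979, 0.203, -0.001], [0.203, -0.979, -0.0], [-0.001, -0.0, -1.0]]
ft_force: [0.6, -0.1, -0.5]
finger_gap: 0.0288
```

```bash
python3 -c "
from h import *
rep((.5791,-.0472,.097))"
```

```text
t 9.1 pos [ 0.5794 -0.0473  0.1043] F [ 0.57 -0.1  -0.48] gap 0.0288 qdmax 0.001 j1,j6 [-0.1   1.26]
level rot [-0.0002  0.0011  0.    ] yaw x 0.204
shift [-0.3 -0.1  7.3]
```

Emit:
apply_moves --travel '[[-0.2,0,1.5],[0,0,1.5],[0,0,1],[0,0,0],[0,0,0]]' --delta_rot '[[0,0,0],[0,0,0],[0,0,0],[0,0,0],[0,0,0]]'

```text
time_s: 9.6
tool_pos: [0.5792, -0.0473, 0.0999]
ee_rot: [[0.979, 0.203, -0.001], [0.203, -0.979, -0.0], [-0.001, -0.0, -1.0]]
ft_force: [-0.2, 0.2, -0.0]
finger_gap: 0.0295
```

```bash
python3 -c "
from h import *
rep((.5791,-.0472,.097))"
```

```text
t 9.6 pos [ 0.5792 -0.0473  0.0999] F [-0.22  0.2  -0.02] gap 0.0295 qdmax 0.002 j1,j6 [-0.1   1.26]
level rot [-0.0002  0.0012  0.    ] yaw x 0.204
shift [-0.  -0.1  2.9]
```

The underside is about 6 mm below the mouth with no contact force. Going a bit deeper.

Emit:
apply_moves --travel '[[0,0,0.9],[0,0,0.9],[0,0,0.4],[0,0,0],[0,0,0]]' --delta_rot '[[0,0,0],[0,0,0],[0,0,0],[0,0,0],[0,0,0]]'

```text
time_s: 10.1
tool_pos: [0.5792, -0.0473, 0.0976]
ee_rot: [[0.979, 0.203, -0.001], [0.203, -0.979, -0.0], [-0.001, -0.0, -1.0]]
ft_force: [-0.4, 0.4, -0.3]
finger_gap: 0.0293
```

```bash
python3 -c "
from h import *
rep((.5791,-.0472,.097))"
```

```text
t 10.1 pos [ 0.5792 -0.0473  0.0976] F [-0.38  0.41 -0.3 ] gap 0.0293 qdmax 0.002 j1,j6 [-0.1   1.26]
level rot [-0.0002  0.0012  0.    ] yaw x 0.204
shift [-0.1 -0.1  0.6]
```

Emit:
apply_moves --travel '[[0,0,0.5],[0,0,0],[0,0,0]]' --delta_rot '[[0,0,0],[0,0,0],[0,0,0]]'

```text
time_s: 10.4
tool_pos: [0.579, -0.0473, 0.0971]
ee_rot: [[0.979, 0.203, -0.002], [0.203, -0.979, 0.0], [-0.002, -0.0, -1.0]]
ft_force: [-0.8, -0.2, 0.3]
finger_gap: 0.0293
```

Emit:
apply_moves --travel '[[0,0,0],[0,0,0],[0,0,0],[0,0,0],[0,0,0]]' --delta_rot '[[0,0,0],[0,0,0],[0,0,0],[0,0,0],[0,0,0]]' --grip 55

```text
time_s: 10.9
tool_pos: [0.5795, -0.0473, 0.0974]
ee_rot: [[0.979, 0.203, -0.0], [0.203, -0.979, -0.0], [-0.0, 0.0, -1.0]]
ft_force: [-0.2, -0.1, -0.3]
finger_gap: 0.055
```

Emit:
apply_moves --travel '[[0,0,-5],[0,0,-15],[0,0,-25],[0,0,-30],[0,0,-20],[0,0,-8],[0,0,0]]' --delta_rot '[[0,0,0],[0,0,0],[0,0,0],[0,0,0],[0,0,0],[0,0,0],[0,0,0]]'

```text
time_s: 11.6
tool_pos: [0.5798, -0.0474, 0.2091]
ee_rot: [[0.979, 0.203, 0.002], [0.203, -0.979, -0.0], [0.001, 0.001, -1.0]]
ft_force: [-0.0, -0.8, 0.4]
finger_gap: 0.0549
```

```bash
python3 look.py w6
python3 - <<'E'
from h import *
rep((.54,.268,.2))
z=dict(np.load('w6.npz'));p=cv2.imread('pics/w6.png');hsv=cv2.cvtColor(p,cv2.COLOR_BGR2HSV);d=z['d']
m=cv2.inRange(hsv,(100,120,30),(125,255,255));m[:100]=0;vv,uu=np.nonzero(m);P=depthpts(z,np.c_[uu,vv],d[vv,uu])
P=P[np.hypot(P[:,0]-.579,P[:,1]+.047)<.035]
print(np.histogram(P[:,2],bins=np.arange(.05,.1,.002)))
for a,b in [(.06,.078),(.083,.095)]:
    q=P[(P[:,2]>a)&(P[:,2]<b)];print(len(q),np.median(q[:,2]),((q.min(0)+q.max(0))/2).round(4),(q.max(0)-q.min(0)).round(4))
    # tilt by plane fit around the median
    zz=np.median(q[:,2]);f=q[abs(q[:,2]-zz)<.0025];A=np.c_[f[:,:2]-f[:,:2].mean(0),np.ones(len(f))];print('slope',np.linalg.lstsq(A,f[:,2],rcond=None)[0])
E
```

```text
11.6 [ 0.5798 -0.0474  0.2091] [-0.    -0.01   0.004  0.001  0.002 -0.   ]
t 11.65 pos [ 0.5796 -0.0473  0.2084] F [0.07 0.35 0.09] gap 0.0552 qdmax 0.029 j1,j6 [-0.1   1.26]
level rot [ 0.0003 -0.0007  0.    ] yaw x 0.204
shift [  25.1 -316.8    8.3]
(array([   0,    0,    1,    1,    0,    0,    0,    0,    0,   10,  154,
       1143,   91,   17,   17,   24,   17,   78,  557,   37,    0,    0,
          0,    0]), array([0.05 , 0.052, 0.054, 0.056, 0.058, 0.06 , 0.062, 0.064, 0.066,
       0.068, 0.07 , 0.072, 0.074, 0.076, 0.078, 0.08 , 0.082, 0.084,
       0.086, 0.088, 0.09 , 0.092, 0.094, 0.096, 0.098]))
1415 0.07293434882864896 [ 0.5786 -0.0461  0.0733] [0.049  0.0482 0.0093]
slope [-0.00127795 -0.01006676  0.07288854]
682 0.08686850957900269 [ 0.5783 -0.0465  0.0859] [0.0296 0.0295 0.0057]
slope [-0.00716009 -0.01140892  0.08685631]
```

View pics/w6.png

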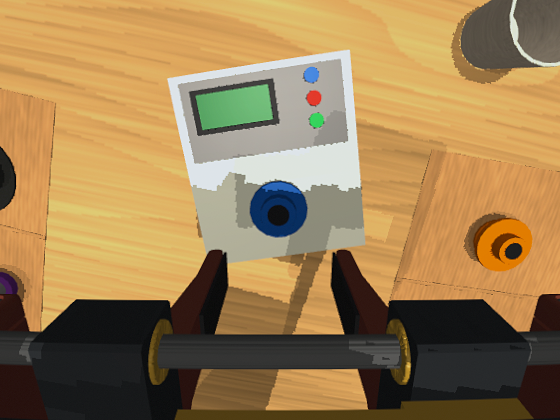

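Wrist view: the blue adapter stands upright in the well at (278,208), its top at 87 mm and slope about 0.01, so it is resting loosely on the balls as expected. Now to the press tool.

Emit:
apply_moves --travel '[[2,-12,0],[3,-30,-3],[3,-42,-3],[3,-42,-3],[3,-42,-3],[3,-42,0],[3,-40,0],[3,-28,0],[1,-15,0],[0,-6,0],[0,0,0],[0,0,0],[0,0,0]]' --delta_rot '[[0,0,0],[0,0,0],[0,0,0],[0,0,0],[0,0,0],[0,0,0],[0,0,0],[0,0,0],[0,0,0],[0,0,0],[0,0,0],[0,0,0],[0,0,0]]'

```text
time_s: 12.95
tool_pos: [0.5328, 0.2632, 0.2072]
ee_rot: [[0.98, 0.199, -0.021], [0.199, -0.98, -0.006], [-0.022, 0.001, -1.0]]
ft_force: [0.2, -0.4, 0.7]
finger_gap: 0.0552
```

```bash
python3 look.py w7
python3 - <<'E'
from h import *
rep((.54,.268,.12))
z=dict(np.load('w7.npz'));p=cv2.imread('pics/w7.png');hsv=cv2.cvtColor(p,cv2.COLOR_BGR2HSV);d=z['d']
m=cv2.inRange(hsv,(22,150,60),(35,255,255));vv,uu=np.nonzero(m);P=depthpts(z,np.c_[uu,vv],d[vv,uu])
k=np.hypot(P[:,0]-.54,P[:,1]-.268)<.045;P=P[k];print('px',uu[k].min(),uu[k].max(),vv[k].min(),vv[k].max())
print(np.histogram(P[:,2],bins=np.arange(.03,.1,.003)))
for a,b in [(.046,.052),(.086,.096)]:
    q=P[(P[:,2]>a)&(P[:,2]<b)];print(len(q),np.median(q[:,2]),((q.min(0)+q.max(0))/2).round(4),(q.max(0)-q.min(0)).round(4))
E
```

```text
12.95 [0.5328 0.2632 0.2072] [-0.016  0.     0.005 -0.004  0.    -0.003]
t 13.0 pos [0.5329 0.2631 0.2073] F [0.64 0.07 0.3 ] gap 0.055 qdmax 0.003 j1,j6 [0.44 1.8 ]
level rot [0.0014 0.0217 0.    ] yaw x 0.2
shift [ 9.8 -3.5 87.1]
px 154 404 160 406
(array([   0,    0,    0,    0,    2,   37, 1484,   50,   18,   16,   21,
         18,   21,   22,   19,   20,   26,   26,   20,   41,  637,    8,
          0]), array([0.03 , 0.033, 0.036, 0.039, 0.042, 0.045, 0.048, 0.051, 0.054,
       0.057, 0.06 , 0.063, 0.066, 0.069, 0.072, 0.075, 0.078, 0.081,
       0.084, 0.087, 0.09 , 0.093, 0.096, 0.099]))
1551 0.049601348474587414 [0.54   0.2707 0.0491] [0.0515 0.0511 0.0059]
692 0.091501187422203 [0.5401 0.2709 0.09  ] [0.0232 0.0231 0.0074]
```

View pics/w7.png

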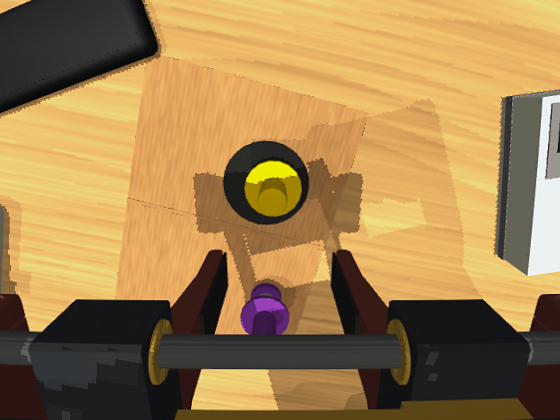

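The yellow tool is at (273,187) on its disc at (265,183), and the purple look-alike is behind it at (266,310). Measured heights are guard 49.6 mm and top 91.5 mm. I approach the tool levelled.

Emit:
apply_moves --travel '[[3,-2,10],[4,-1,20],[2,0,25],[0,0,18],[0,0,6],[0,0,0],[0,0,0]]' --delta_rot '[[0,0.01,0],[0,0.008,0],[0,0.004,0],[0,0,0],[0,0,0],[0,0,0],[0,0,0]]'

```text
time_s: 13.7
tool_pos: [0.5437, 0.2641, 0.1247]
ee_rot: [[0.981, 0.193, 0.006], [0.193, -0.981, 0.0], [0.006, 0.001, -1.0]]
ft_force: [0.2, -0.4, 1.0]
finger_gap: 0.0551
```

```bash
python3 look.py w8
python3 - <<'E'
from h import *
rep((.54,.269,.072))
z=dict(np.load('w7.npz'));p=cv2.imread('pics/w7.png');g=cv2.cvtColor(p,cv2.COLOR_BGR2GRAY)
hs=cv2.cvtColor(p,cv2.COLOR_BGR2HSV)
m=((g<60)&(hs[...,1]<90)).astype(np.uint8);w=np.zeros_like(m);cv2.circle(w,(266,183),50,1,-1);m=m*w
cs,_=cv2.findContours(m,cv2.RETR_EXTERNAL,cv2.CHAIN_APPROX_NONE);k=cv2.convexHull(max(cs,key=cv2.contourArea)).reshape(-1,2)
print('disc',circ(plane(z,k,.003)),k.min(0),k.max(0))
z=dict(np.load('w8.npz'));p=cv2.imread('pics/w8.png');hsv=cv2.cvtColor(p,cv2.COLOR_BGR2HSV);d=z['d']
m=cv2.inRange(hsv,(22,150,60),(35,255,255));vv,uu=np.nonzero(m);P=depthpts(z,np.c_[uu,vv],d[vv,uu])
k=np.hypot(P[:,0]-.54,P[:,1]-.268)<.045;P=P[k]
for a,b in [(.046,.052),(.086,.096)]:
    q=P[(P[:,2]>a)&(P[:,2]<b)];print(len(q),np.median(q[:,2]),((q.min(0)+q.max(0))/2).round(4),(q.max(0)-q.min(0)).round(4))
E
```

```text
13.7 [0.5437 0.2641 0.1247] [-0.005  0.002 -0.001 -0.001 -0.002  0.002]
t 13.75 pos [0.5437 0.2642 0.1249] F [-0.02  0.1  -0.35] gap 0.0548 qdmax 0.011 j1,j6 [0.43 1.81]
level rot [ 0.001  -0.0063  0.    ] yaw x 0.194
shift [-3.1 -5.5 52.9]
disc (array([0.53239733, 0.27789385]), np.float64(0.04400757934666847)) [224 141] [307 223]
2557 0.049626246641197025 [0.5418 0.2708 0.049 ] [0.0482 0.0512 0.0059]
1308 0.09146372571399584 [0.5403 0.271  0.0898] [0.0237 0.0234 0.0075]
```

View pics/w8.png

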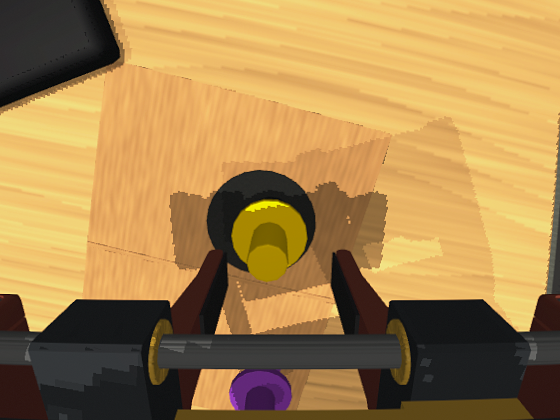

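The grip top is at (268,262), left of the finger centre line at 280, so I correct by about 6 mm first.

Emit:
apply_moves --travel '[[-1.5,-2,1],[-1,-2,1],[0,-1,0],[0,0,0],[0,0,0]]' --delta_rot '[[0,-0.003,0],[0,-0.003,0],[0,0,0],[0,0,0],[0,0,0]]'

```text
time_s: 14.25
tool_pos: [0.5415, 0.2699, 0.1257]
ee_rot: [[0.981, 0.193, 0.004], [0.193, -0.981, 0.001], [0.005, -0.0, -1.0]]
ft_force: [0.7, -1.3, 0.6]
finger_gap: 0.0553
```

```bash
python3 -c "
from h import *
rep((.5402,.2695,.072))"
```

```text
t 14.25 pos [0.5415 0.2699 0.1257] F [ 0.71 -1.32  0.62] gap 0.0553 qdmax 0.003 j1,j6 [0.44 1.82]
level rot [-0.0003 -0.0046  0.    ] yaw x 0.194
shift [-1.6  0.2 53.6]
```

Emit:
apply_moves --travel '[[-1,0,8],[-0.5,0,13],[0,0,13],[0,0,6],[0,0,2],[0,0,0],[0,0,0]]' --delta_rot '[[0,-0.003,0],[0,-0.002,0],[0,0,0],[0,0,0],[0,0,0],[0,0,0],[0,0,0]]'

```text
time_s: 14.95
tool_pos: [0.5391, 0.2691, 0.0783]
ee_rot: [[0.981, 0.193, -0.003], [0.193, -0.981, -0.001], [-0.003, 0.0, -1.0]]
ft_force: [0.1, -0.6, 1.2]
finger_gap: 0.0551
```

```bash
python3 look.py w9; python3 -c "
from h import *
rep((.5402,.2695,.072))"
```

```text
14.95 [0.5391 0.2691 0.0783] [-0.001  0.005 -0.001  0.002 -0.    -0.001]
t 15.0 pos [0.5391 0.2692 0.0784] F [-0.34 -0.5  -0.2 ] gap 0.055 qdmax 0.008 j1,j6 [0.44 1.82]
level rot [0.0003 0.0032 0.    ] yaw x 0.194
shift [ 1.2 -0.1  6.4]
```

View pics/w9.png

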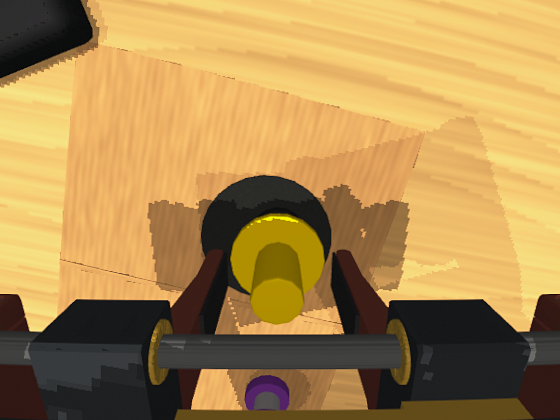

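The grip is centred between the fingers at (277,290). Last few millimetres, then close.

Emit:
apply_moves --travel '[[0.7,0,2.5],[0.4,0,2],[0,0,1],[0,0,0],[0,0,0]]' --delta_rot '[[0,0.002,0],[0,0,0],[0,0,0],[0,0,0],[0,0,0]]'

```text
time_s: 15.5
tool_pos: [0.5411, 0.2698, 0.0738]
ee_rot: [[0.981, 0.193, 0.001], [0.193, -0.981, 0.001], [0.001, -0.0, -1.0]]
ft_force: [-0.4, 0.7, -0.1]
finger_gap: 0.0548
```

```bash
python3 -c "
from h import *
rep((.5402,.2695,.072))"
```

```text
t 15.5 pos [0.5411 0.2698 0.0738] F [-0.41  0.67 -0.1 ] gap 0.0548 qdmax 0.001 j1,j6 [0.44 1.82]
level rot [-0.0003 -0.0013  0.    ] yaw x 0.194
shift [-1.   0.1  1.8]
```

Emit:
apply_moves --travel '[[-0.6,0,0.8],[-0.3,0,0.6],[0,0,0],[0,0,0]]' --delta_rot '[[0,0,0],[0,0,0],[0,0,0],[0,0,0]]'

```text
time_s: 15.9
tool_pos: [0.5402, 0.2696, 0.0725]
ee_rot: [[0.981, 0.193, 0.002], [0.193, -0.981, 0.001], [0.002, -0.0, -1.0]]
ft_force: [-0.3, -0.2, 0.5]
finger_gap: 0.0549
```

Emit:
apply_moves --travel '[[0,0,0],[0,0,0],[0,0,0],[0,0,0],[0,0,0],[0,0,0],[0,0,0],[0,0,0]]' --delta_rot '[[0,0,0],[0,0,0],[0,0,0],[0,0,0],[0,0,0],[0,0,0],[0,0,0],[0,0,0]]' --grip 5

```text
time_s: 16.7
tool_pos: [0.5402, 0.2697, 0.0724]
ee_rot: [[0.981, 0.193, 0.002], [0.193, -0.981, 0.001], [0.002, -0.0, -1.0]]
ft_force: [-0.2, 0.4, -0.0]
finger_gap: 0.0233
```

```bash
python3 -c "
from h import *
rep((.5402,.2695,.072))"
```

```text
t 16.7 pos [0.5402 0.2697 0.0724] F [-0.16  0.43 -0.05] gap 0.0233 qdmax 0.002 j1,j6 [0.44 1.82]
level rot [-0.0003 -0.0017  0.    ] yaw x 0.194
shift [-0.1  0.1  0.4]
```

Gripped at 23.3 mm. The tool's underside is 69.4 mm below the TCP. Lift.

Emit:
apply_moves --travel '[[0,0,-4],[0,0,-12],[0,0,-25],[0,0,-35],[0,0,-25],[0,0,-12],[0,0,-4],[0,0,0],[0,0,0]]' --delta_rot '[[0,0,0],[0,0,0],[0,0,0],[0,0,0],[0,0,0],[0,0,0],[0,0,0],[0,0,0],[0,0,0]]'

```text
time_s: 17.6
tool_pos: [0.5382, 0.2687, 0.1948]
ee_rot: [[0.981, 0.193, -0.002], [0.193, -0.981, -0.001], [-0.002, 0.001, -1.0]]
ft_force: [-0.2, 0.1, -1.5]
finger_gap: 0.0234
```

```bash
python3 look.py w10; python3 -c "
from h import *
rep((.579,-.0472,.20))"
```

```text
17.6 [0.5382 0.2687 0.1948] [-0.001  0.006  0.005  0.001 -0.    -0.001]
t 17.65 pos [0.538  0.2686 0.1946] F [ 0.43  0.4  -2.45] gap 0.0236 qdmax 0.009 j1,j6 [0.44 1.82]
level rot [0.0009 0.003  0.    ] yaw x 0.194
shift [-20.7 317.7  -5.1]
```

View pics/w10.png

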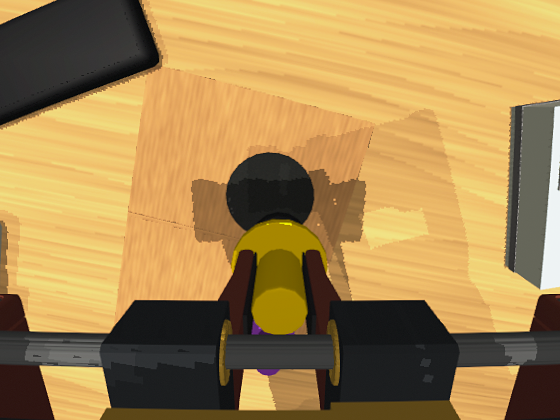

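The tool is held upright at (280,280) and the empty disc shows at (270,192). Moving over the adapter.

Emit:
apply_moves --travel '[[-1,12,0],[-2,30,0],[-3,42,0],[-3,42,0],[-3,42,0],[-3,42,0],[-3,40,0],[-2,28,0],[-1,15,0],[0,6,0],[0,0,0],[0,0,0],[0,0,0]]' --delta_rot '[[0,0,0],[0,0,0],[0,0,0],[0,0,0],[0,0,0],[0,0,0],[0,0,0],[0,0,0],[0,0,0],[0,0,0],[0,0,0],[0,0,0],[0,0,0]]'

```text
time_s: 18.95
tool_pos: [0.5691, -0.0462, 0.1834]
ee_rot: [[0.981, 0.195, -0.022], [0.194, -0.981, -0.004], [-0.023, -0.0, -1.0]]
ft_force: [0.4, -0.0, -2.4]
finger_gap: 0.0237
```

Run:
```python
from h import *
rep((.579,-.0472,.165))
z=dict(np.load('w10.npz'));p=cv2.imread('pics/w10.png');g=cv2.cvtColor(p,cv2.COLOR_BGR2GRAY)
hs=cv2.cvtColor(p,cv2.COLOR_BGR2HSV)
m=((g<60)&(hs[...,1]<90)).astype(np.uint8);m[213:]=0;w=np.zeros_like(m);cv2.circle(w,(270,192),50,1,-1);m=m*w
cs,_=cv2.findContours(m,cv2.RETR_EXTERNAL,cv2.CHAIN_APPROX_NONE);k=cv2.convexHull(max(cs,key=cv2.contourArea)).reshape(-1,2)
k=k[k[:,1]<208];print('disc',circ(plane(z,k,.003)),k.min(0),k.max(0))
```

```text
t 18.95 pos [ 0.5691 -0.0462  0.1834] F [ 0.35 -0.03 -2.37] gap 0.0237 qdmax 0.009 j1,j6 [-0.1   1.28]
level rot [-0.0001  0.0228  0.    ] yaw x 0.196
shift [ 9.9  2.9 18.1]
disc (array([0.53236383, 0.27785503]), np.float64(0.04411755351561473)) [226 153] [313 204]
```

Emit:
apply_moves --travel '[[2.5,0.8,1],[3,0.6,2],[2,0.4,3],[0.5,0,2],[0,0,1],[0,0,0],[0,0,0]]' --delta_rot '[[0,0.006,0],[0,0.006,0],[0,0.004,0],[0,0.002,0],[0,0,0],[0,0,0],[0,0,0]]'

```text
time_s: 19.65
tool_pos: [0.5778, -0.0435, 0.1732]
ee_rot: [[0.98, 0.199, -0.004], [0.199, -0.98, -0.0], [-0.003, -0.001, -1.0]]
ft_force: [0.5, 0.2, -2.1]
finger_gap: 0.0237
```

```bash
python3 look.py w11
python3 - <<'E'
from h import *
rep((.579,-.0472,.1574))
E
```

```text
19.65 [ 0.5778 -0.0435  0.1732] [ 0.002  0.003  0.002  0.    -0.001 -0.   ]
t 19.7 pos [ 0.5778 -0.0435  0.1732] F [-0.27  0.16 -1.91] gap 0.0236 qdmax 0.003 j1,j6 [-0.1   1.28]
level rot [-0.0005  0.0035  0.    ] yaw x 0.2
shift [ 0.5  3.9 15.8]
```

View pics/w11.png

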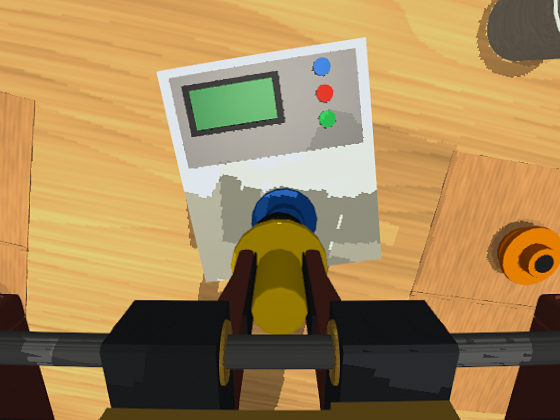

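The adapter still stands in the well at (284,205), with the tool just above and behind it in this view. I correct 4 mm in y and come down.

Emit:
apply_moves --travel '[[0.3,1.5,1.5],[0.2,1.3,3],[0,0.4,3],[0,0,2],[0,0,1],[0,0,0],[0,0,0]]' --delta_rot '[[0,0.002,0],[0,0.001,0],[0,0,0],[0,0,0],[0,0,0],[0,0,0],[0,0,0]]'

```text
time_s: 20.4
tool_pos: [0.579, -0.0471, 0.1618]
ee_rot: [[0.98, 0.198, -0.0], [0.198, -0.98, 0.0], [-0.0, -0.001, -1.0]]
ft_force: [-0.4, -0.1, -1.3]
finger_gap: 0.0233
```

Run:
```python
from h import *
rep((.579,-.0472,.1574))
o=[]
for n,(u,v) in {'scene':(297,230),'side':(305,202)}.items():
    p,d=capture(n);o.append(cv2.resize(p[v-45:v+45,u-45:u+45],(390,390),interpolation=cv2.INTER_CUBIC))
cv2.imwrite('pics/above2.png',np.hstack(o))
```

```text
t 20.4 pos [ 0.579  -0.0471  0.1618] F [-0.36 -0.12 -1.35] gap 0.0233 qdmax 0.002 j1,j6 [-0.1   1.27]
level rot [-0.0005  0.0003  0.    ] yaw x 0.2
shift [0.  0.1 4.4]
```

View pics/above2.png

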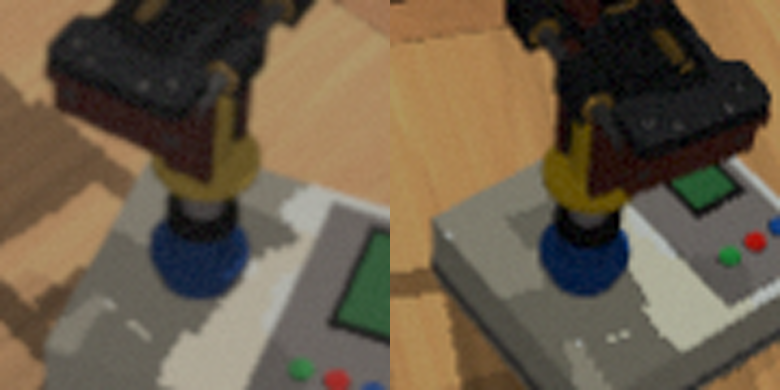

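Both views show the foot centred above the adapter's boss, at (200,225) and (585,225). Coming down to contact.

Emit:
apply_moves --travel '[[0,0,1.5],[0,0,1.5],[0,0,0.8],[0,0,0],[0,0,0]]' --delta_rot '[[0,0,0],[0,0,0],[0,0,0],[0,0,0],[0,0,0]]'

```text
time_s: 21.0
tool_pos: [0.5792, -0.047, 0.158]
ee_rot: [[0.98, 0.198, 0.0], [0.198, -0.98, 0.0], [0.0, -0.0, -1.0]]
ft_force: [0.6, 0.0, -1.8]
finger_gap: 0.0237
```

Emit:
apply_moves --travel '[[0,0,0.6],[0,0,0.6],[0,0,0.6]]' --delta_rot '[[0,0,0],[0,0,0],[0,0,0]]'

```text
time_s: 21.3
tool_pos: [0.5793, -0.047, 0.1562]
ee_rot: [[0.98, 0.198, 0.0], [0.198, -0.98, 0.0], [0.001, -0.0, -1.0]]
ft_force: [-0.7, -0.5, -2.4]
finger_gap: 0.0232
```

Emit:
apply_moves --travel '[[0,0,0.5],[0,0,0.5]]' --delta_rot '[[0,0,0],[0,0,0]]'

```text
time_s: 21.5
tool_pos: [0.5795, -0.0472, 0.1553]
ee_rot: [[0.98, 0.199, 0.001], [0.199, -0.98, 0.0], [0.001, 0.0, -1.0]]
ft_force: [-0.9, -0.7, 1.0]
finger_gap: 0.0238
```

Emit:
apply_moves --travel '[[0,0,0.4]]' --delta_rot '[[0,0,0]]'

```text
time_s: 21.6
tool_pos: [0.5796, -0.0472, 0.1552]
ee_rot: [[0.98, 0.199, 0.001], [0.199, -0.98, -0.0], [0.001, 0.0, -1.0]]
ft_force: [-0.8, -0.3, 2.4]
finger_gap: 0.0238
```

Emit:
apply_moves --travel '[[0,0,0.4]]' --delta_rot '[[0,0,0]]'

```text
time_s: 21.7
tool_pos: [0.5797, -0.0472, 0.1551]
ee_rot: [[0.98, 0.198, 0.001], [0.198, -0.98, -0.0], [0.001, 0.0, -1.0]]
ft_force: [-1.0, -0.0, 2.4]
finger_gap: 0.0233
```

Contact at TCP z = 0.1553, about 4 N once the tool weight is allowed for. Raising the push gradually.

Emit:
apply_moves --travel '[[0,0,0.7]]' --delta_rot '[[0,0,0]]'

```text
time_s: 21.8
tool_pos: [0.5798, -0.0472, 0.1548]
ee_rot: [[0.98, 0.198, 0.002], [0.198, -0.98, -0.0], [0.002, 0.0, -1.0]]
ft_force: [-2.0, -0.0, 5.8]
finger_gap: 0.0238
```

Emit:
apply_moves --travel '[[0,0,0.9]]' --delta_rot '[[0,0,0]]'

```text
time_s: 21.9
tool_pos: [0.58, -0.0472, 0.1545]
ee_rot: [[0.98, 0.198, 0.002], [0.199, -0.98, -0.0], [0.002, 0.001, -1.0]]
ft_force: [-2.3, 1.3, 7.9]
finger_gap: 0.0237
```

Emit:
apply_moves --travel '[[0,0,1.1]]' --delta_rot '[[0,0,0]]'

```text
time_s: 22.0
tool_pos: [0.5802, -0.0473, 0.154]
ee_rot: [[0.98, 0.199, 0.003], [0.199, -0.98, -0.0], [0.003, 0.001, -1.0]]
ft_force: [-2.4, -1.5, 5.4]
finger_gap: 0.0238
```

Emit:
apply_moves --travel '[[-0.4,0,1.1]]' --delta_rot '[[0,-0.002,0]]'

```text
time_s: 22.1
tool_pos: [0.5804, -0.0474, 0.1535]
ee_rot: [[0.98, 0.199, 0.002], [0.199, -0.98, -0.001], [0.002, 0.001, -1.0]]
ft_force: [-0.5, 0.5, 4.4]
finger_gap: 0.0237
```

Emit:
apply_moves --travel '[[-0.4,0,1.1]]' --delta_rot '[[0,-0.002,0]]'

```text
time_s: 22.2
tool_pos: [0.5806, -0.0475, 0.1529]
ee_rot: [[0.98, 0.198, 0.002], [0.198, -0.98, -0.001], [0.001, 0.001, -1.0]]
ft_force: [-0.4, -0.4, 6.3]
finger_gap: 0.0234
```

Emit:
apply_moves --travel '[[-0.3,0,1.1]]' --delta_rot '[[0,-0.002,0]]'

```text
time_s: 22.3
tool_pos: [0.5809, -0.0475, 0.1522]
ee_rot: [[0.98, 0.198, 0.001], [0.198, -0.98, -0.001], [0.001, 0.002, -1.0]]
ft_force: [-0.6, 1.2, 5.7]
finger_gap: 0.0234
```

Emit:
apply_moves --travel '[[-0.8,0,1.1]]' --delta_rot '[[0,0,0]]'

```text
time_s: 22.4
tool_pos: [0.5806, -0.0476, 0.1515]
ee_rot: [[0.98, 0.198, 0.002], [0.198, -0.98, -0.001], [0.002, 0.002, -1.0]]
ft_force: [-1.2, 1.7, 3.2]
finger_gap: 0.0237
```

Emit:
apply_moves --travel '[[-0.8,0,1.1]]' --delta_rot '[[0,0,0]]'

```text
time_s: 22.5
tool_pos: [0.5799, -0.0477, 0.1503]
ee_rot: [[0.98, 0.198, 0.002], [0.198, -0.98, -0.001], [0.002, 0.002, -1.0]]
ft_force: [0.4, 0.0, -2.0]
finger_gap: 0.0234
```

Run:
```python
from h import *
rep((.579,-.0472,.1454))
o=[]
for n,(u,v) in {'scene':(297,230),'side':(305,202)}.items():
    p,d=capture(n);o.append(cv2.resize(p[v-45:v+45,u-45:u+45],(390,390),interpolation=cv2.INTER_CUBIC))
cv2.imwrite('pics/push.png',np.hstack(o))
```

```text
t 22.5 pos [ 0.5799 -0.0477  0.1503] F [ 0.39  0.04 -2.  ] gap 0.0234 qdmax 0.031 j1,j6 [-0.1   1.27]
level rot [ 0.0018 -0.002   0.    ] yaw x 0.2
shift [-0.8 -0.6  4.9]
```

View pics/push.png

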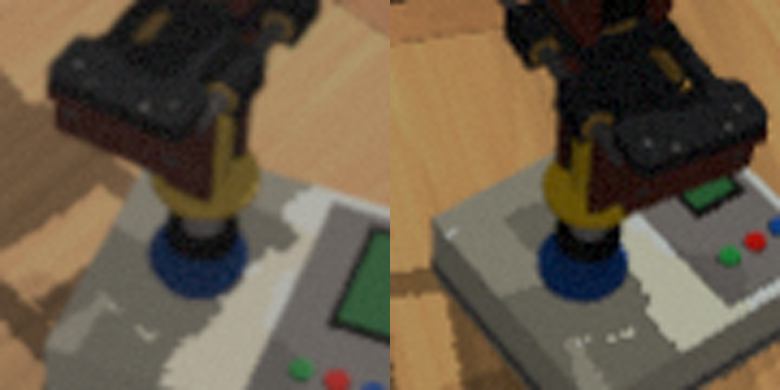

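The force fell back to the bare tool weight (-2 N) at z = 0.1503, so the barrel snapped past the balls ahead of the foot. I follow down to where the seated top should be, at TCP about 0.1444.

Emit:
apply_moves --travel '[[-0.4,-0.4,1],[-0.2,-0.2,0.8],[0,0,0.5]]' --delta_rot '[[0.001,-0.001,0],[0,0,0],[0,0,0]]'

```text
time_s: 22.9
tool_pos: [0.5773, -0.0471, 0.1457]
ee_rot: [[0.98, 0.198, -0.003], [0.198, -0.98, -0.0], [-0.003, -0.0, -1.0]]
ft_force: [-0.5, 0.4, -1.8]
finger_gap: 0.0236
```

Run:
```python
from h import *
rep((.579,-.0472,.1454))
```

```text
t 22.9 pos [ 0.5773 -0.0471  0.1457] F [-0.54  0.43 -1.84] gap 0.0236 qdmax 0.013 j1,j6 [-0.1   1.27]
level rot [-0.0004  0.0035  0.    ] yaw x 0.2
shift [1.6 0.4 0.3]
```

Emit:
apply_moves --travel '[[0.8,0.2,0],[0.4,0,0],[0,0,0]]' --delta_rot '[[0,0.002,0],[0,0.001,0],[0,0,0]]'

```text
time_s: 23.2
tool_pos: [0.5783, -0.0471, 0.1451]
ee_rot: [[0.98, 0.198, -0.001], [0.198, -0.98, 0.0], [-0.001, -0.001, -1.0]]
ft_force: [-0.4, -0.8, -1.1]
finger_gap: 0.0235
```

Run:
```python
from h import *
rep((.579,-.0472,.1444))
```

```text
t 23.2 pos [ 0.5783 -0.0471  0.1451] F [-0.42 -0.85 -1.07] gap 0.0235 qdmax 0.002 j1,j6 [-0.1   1.27]
level rot [-0.0007  0.0012  0.    ] yaw x 0.2
shift [0.7 0.3 0.7]
```

Emit:
apply_moves --travel '[[0.3,0,0.4],[0,0,0.5]]' --delta_rot '[[0,0,0],[0,0,0]]'

```text
time_s: 23.4
tool_pos: [0.5788, -0.047, 0.1444]
ee_rot: [[0.98, 0.198, -0.001], [0.198, -0.98, 0.0], [-0.001, -0.001, -1.0]]
ft_force: [-0.5, 0.0, 4.0]
finger_gap: 0.0235
```

Emit:
apply_moves --travel '[[0,0,0.6]]' --delta_rot '[[0,0,0]]'

```text
time_s: 23.5
tool_pos: [0.5789, -0.047, 0.1444]
ee_rot: [[0.98, 0.198, -0.001], [0.198, -0.98, 0.0], [-0.001, -0.001, -1.0]]
ft_force: [-3.4, 1.4, 7.2]
finger_gap: 0.0236
```

Emit:
apply_moves --travel '[[0,0,0.8]]' --delta_rot '[[0,0,0]]'

```text
time_s: 23.6
tool_pos: [0.579, -0.047, 0.1443]
ee_rot: [[0.98, 0.198, -0.001], [0.198, -0.98, 0.0], [-0.0, -0.001, -1.0]]
ft_force: [-4.4, 0.1, 9.0]
finger_gap: 0.024
```

Firm contact at z = 0.1444, exactly the fully home height. Raising to about 15 N (reading about 13, plus 2 N tool weight).

Emit:
apply_moves --travel '[[-0.2,0,1.0]]' --delta_rot '[[0,0,0]]'

```text
time_s: 23.7
tool_pos: [0.579, -0.047, 0.1444]
ee_rot: [[0.98, 0.198, -0.0], [0.198, -0.98, 0.0], [-0.0, -0.0, -1.0]]
ft_force: [-3.5, 0.9, 9.1]
finger_gap: 0.0239
```

Emit:
apply_moves --travel '[[-0.2,0,1.15]]' --delta_rot '[[0,0,0]]'

```text
time_s: 23.8
tool_pos: [0.579, -0.047, 0.1444]
ee_rot: [[0.98, 0.198, 0.0], [0.198, -0.98, 0.0], [0.001, -0.0, -1.0]]
ft_force: [-3.6, 0.7, 10.1]
finger_gap: 0.0237
```

Emit:
apply_moves --travel '[[-0.2,0,1.15]]' --delta_rot '[[0,0,0]]'

```text
time_s: 23.9
tool_pos: [0.5789, -0.047, 0.1443]
ee_rot: [[0.98, 0.198, 0.001], [0.198, -0.98, 0.0], [0.001, -0.0, -1.0]]
ft_force: [-4.3, 0.9, 9.1]
finger_gap: 0.0237
```

Emit:
apply_moves --travel '[[-0.3,0,1.45]]' --delta_rot '[[0,0,0]]'

```text
time_s: 24.0
tool_pos: [0.5789, -0.047, 0.1443]
ee_rot: [[0.98, 0.198, 0.002], [0.198, -0.98, 0.001], [0.002, -0.0, -1.0]]
ft_force: [-4.2, 0.8, 14.0]
finger_gap: 0.0239
```

Emit:
apply_moves --travel '[[-0.3,0,1.55]]' --delta_rot '[[0,0,0]]'

```text
time_s: 24.1
tool_pos: [0.5789, -0.047, 0.1443]
ee_rot: [[0.98, 0.198, 0.003], [0.198, -0.98, 0.001], [0.003, -0.0, -1.0]]
ft_force: [-5.2, 1.0, 12.8]
finger_gap: 0.0236
```

Emit:
apply_moves --travel '[[-0.3,0,1.55],[-0.3,0,1.55]]' --delta_rot '[[0,0,0],[0,0,0]]'

```text
time_s: 24.3
tool_pos: [0.5788, -0.047, 0.1443]
ee_rot: [[0.98, 0.198, 0.004], [0.198, -0.98, 0.001], [0.004, 0.0, -1.0]]
ft_force: [-3.8, 1.6, 12.1]
finger_gap: 0.0236
```

At about 15 N. Holding steadily.

Emit:
apply_moves --travel '[[-0.2,0,1.55],[-0.2,0,1.55],[-0.2,0,1.55],[-0.2,0,1.55]]' --delta_rot '[[0,-0.001,0],[0,-0.001,0],[0,-0.001,0],[0,-0.001,0]]'

```text
time_s: 24.7
tool_pos: [0.5788, -0.0469, 0.1443]
ee_rot: [[0.98, 0.198, 0.003], [0.198, -0.98, -0.0], [0.003, 0.001, -1.0]]
ft_force: [-4.8, 0.3, 13.2]
finger_gap: 0.0237
```

Emit:
apply_moves --travel '[[-0.2,0,1.55],[-0.2,0,1.55],[-0.2,0,1.55],[-0.2,0,1.55]]' --delta_rot '[[0,-0.001,0],[0,-0.001,0],[0,-0.001,0],[0,-0.001,0]]'

```text
time_s: 25.1
tool_pos: [0.5789, -0.0469, 0.1443]
ee_rot: [[0.98, 0.199, 0.002], [0.199, -0.98, -0.001], [0.001, 0.001, -1.0]]
ft_force: [-5.2, 1.0, 12.3]
finger_gap: 0.0234
```

Emit:
apply_moves --travel '[[-0.2,0,1.6],[-0.2,0,1.6],[-0.2,0,1.6],[-0.2,0,1.6]]' --delta_rot '[[0,-0.001,0],[0,-0.001,0],[0,-0.001,0],[0,-0.001,0]]'

```text
time_s: 25.5
tool_pos: [0.579, -0.0469, 0.1443]
ee_rot: [[0.98, 0.199, 0.001], [0.199, -0.98, -0.002], [0.0, 0.002, -1.0]]
ft_force: [-5.0, 0.4, 12.9]
finger_gap: 0.0233
```

Emit:
apply_moves --travel '[[-0.2,0,1.65],[-0.2,0,1.65],[-0.2,0,1.65],[-0.2,0,1.65],[-0.2,0,1.65],[-0.2,0,1.65]]' --delta_rot '[[0,0,0],[0,0,0],[0,0,0],[0,0,0],[0,0,0],[0,0,0]]'

```text
time_s: 26.1
tool_pos: [0.5788, -0.0469, 0.1443]
ee_rot: [[0.98, 0.199, 0.004], [0.199, -0.98, -0.002], [0.004, 0.003, -1.0]]
ft_force: [-4.4, 0.3, 14.0]
finger_gap: 0.0235
```

Emit:
apply_moves --travel '[[0,0,-1],[0,0,-3],[0,0,-8],[0,0,-14],[0,0,-18],[0,0,-10],[0,0,-4],[0,0,0],[0,0,0]]' --delta_rot '[[0,0,0],[0,0,0],[0,0,0],[0,0,0],[0,0,0],[0,0,0],[0,0,0],[0,0,0],[0,0,0]]'

```text
time_s: 27.0
tool_pos: [0.5789, -0.0468, 0.2076]
ee_rot: [[0.98, 0.199, 0.006], [0.199, -0.98, -0.002], [0.005, 0.003, -1.0]]
ft_force: [-0.5, 0.9, -1.6]
finger_gap: 0.0238
```

```bash
python3 look.py w12
python3 - <<'E'
from h import *
rep((.5365,.2715,.20))
z=dict(np.load('w12.npz'));p=cv2.imread('pics/w12.png');hsv=cv2.cvtColor(p,cv2.COLOR_BGR2HSV);d=z['d']
m=cv2.inRange(hsv,(100,120,30),(125,255,255));vv,uu=np.nonzero(m);P=depthpts(z,np.c_[uu,vv],d[vv,uu])
P=P[np.hypot(P[:,0]-.579,P[:,1]+.047)<.035]
print(np.histogram(P[:,2],bins=np.arange(.05,.1,.002)))
E
```

```text
27.0 [ 0.5789 -0.0468  0.2076] [-0.001 -0.004 -0.    -0.     0.004  0.   ]
t 27.05 pos [ 0.5788 -0.0468  0.2075] F [ 0.78  0.08 -1.22] gap 0.0236 qdmax 0.007 j1,j6 [-0.1   1.27]
level rot [ 0.003  -0.0052  0.    ] yaw x 0.2
shift [  21.7 -320.4    6.6]
(array([  0,   0,   3,   6,  24, 724, 299,  15,  19,  13,  19,  17, 251,
       119,   0,   0,   0,   0,   0,   0,   0,   0,   0,   0]), array([0.05 , 0.052, 0.054, 0.056, 0.058, 0.06 , 0.062, 0.064, 0.066,
       0.068, 0.07 , 0.072, 0.074, 0.076, 0.078, 0.08 , 0.082, 0.084,
       0.086, 0.088, 0.09 , 0.092, 0.094, 0.096, 0.098]))
```

View pics/w12.png

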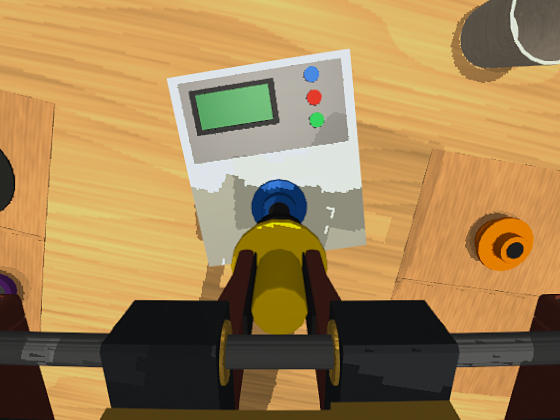

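The collar is at about 61.7 mm and the top at about 75.8 mm, so the adapter is fully home at (279,203); it was last read at about 14 N. Now back to the disc, centre about (0.532, 0.276).

Emit:
apply_moves --travel '[[1,-12,0],[2,-30,0],[3,-42,0],[3,-42,0],[3,-42,0],[3,-42,0],[3,-40,0],[2,-30,0],[1,-17,0],[0,-7,0],[0,0,0],[0,0,0],[0,0,0]]' --delta_rot '[[0,0,0],[0,0,0],[0,0,0],[0,0,0],[0,0,0],[0,0,0],[0,0,0],[0,0,0],[0,0,0],[0,0,0],[0,0,0],[0,0,0],[0,0,0]]'

```text
time_s: 28.35
tool_pos: [0.5311, 0.2711, 0.1992]
ee_rot: [[0.98, 0.197, -0.006], [0.197, -0.98, -0.004], [-0.007, 0.003, -1.0]]
ft_force: [0.4, -0.2, -2.1]
finger_gap: 0.0236
```

Run:
```python
from h import *
rep((.5335,.2745,.10))
```

```text
t 28.35 pos [0.5311 0.2711 0.1992] F [ 0.42 -0.21 -2.15] gap 0.0236 qdmax 0.01 j1,j6 [0.45 1.83]
level rot [0.003  0.0069 0.    ] yaw x 0.198
shift [ 3.7 -3.1 99.1]
```

Emit:
apply_moves --travel '[[1.2,-1,10],[1,-1,20],[0,0,25],[0,0,22],[0,0,8],[0,0,2],[0,0,0],[0,0,0]]' --delta_rot '[[0.001,0.002,0],[0.001,0.002,0],[0.001,0.001,0],[0,0,0],[0,0,0],[0,0,0],[0,0,0],[0,0,0]]'

```text
time_s: 29.15
tool_pos: [0.5355, 0.2684, 0.1086]
ee_rot: [[0.982, 0.189, 0.001], [0.189, -0.982, 0.001], [0.001, -0.0, -1.0]]
ft_force: [-0.2, 0.3, -1.1]
finger_gap: 0.0234
```

```bash
python3 look.py w13
python3 - <<'E'
from h import *
rep((.5335,.2745,.0740))
E
```

```text
29.15 [0.5355 0.2684 0.1086] [-0.003 -0.006 -0.006 -0.001  0.001 -0.001]
t 29.2 pos [0.5356 0.2685 0.1088] F [-0.66  0.02 -2.54] gap 0.0237 qdmax 0.005 j1,j6 [0.44 1.83]
level rot [-0.0006 -0.0014  0.    ] yaw x 0.19
shift [-1.  -6.3 34.8]
```

View pics/w13.png

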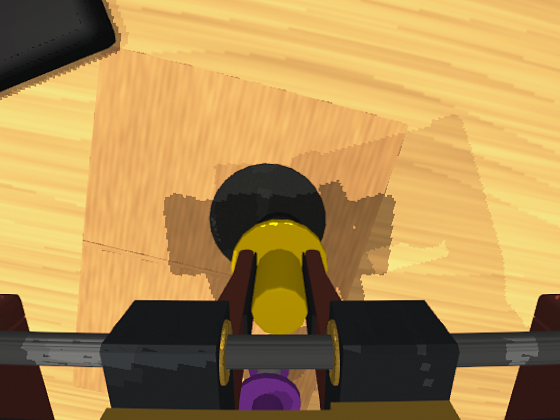

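The disc is at (268,215) below and ahead of the held tool, and the purple one stays clear behind at (270,390). Correcting y and lowering.

Emit:
apply_moves --travel '[[-0.5,-2,4],[-0.3,-2,8],[0,-0.6,9],[0,0,4],[0,0,1],[0,0,0],[0,0,0]]' --delta_rot '[[0,0,0],[0,0,0],[0,0,0],[0,0,0],[0,0,0],[0,0,0],[0,0,0]]'

```text
time_s: 29.9
tool_pos: [0.5348, 0.2742, 0.0822]
ee_rot: [[0.982, 0.189, 0.004], [0.189, -0.982, 0.002], [0.004, -0.001, -1.0]]
ft_force: [0.9, -0.3, -1.9]
finger_gap: 0.0236
```

Run:
```python
from h import *
rep((.5335,.2745,.0724))
```

```text
t 29.9 pos [0.5348 0.2742 0.0822] F [ 0.94 -0.31 -1.85] gap 0.0236 qdmax 0.003 j1,j6 [0.45 1.83]
level rot [-0.0014 -0.0044  0.    ] yaw x 0.19
shift [-1.2 -0.6  9.8]
```

Emit:
apply_moves --travel '[[0,0,2.5],[0,0,3],[0,0,2],[0,0,0.5],[0,0,0]]' --delta_rot '[[-0.001,-0.003,0],[0,-0.002,0],[0,0,0],[0,0,0],[0,0,0]]'

```text
time_s: 30.4
tool_pos: [0.5352, 0.2742, 0.074]
ee_rot: [[0.982, 0.189, -0.0], [0.189, -0.982, 0.001], [-0.0, -0.001, -1.0]]
ft_force: [-0.9, -0.1, -0.9]
finger_gap: 0.0236
```

Run:
```python
from h import *
rep((.5335,.2745,.0724))
```

```text
t 30.4 pos [0.5352 0.2742 0.074 ] F [-0.88 -0.06 -0.92] gap 0.0236 qdmax 0.002 j1,j6 [0.45 1.83]
level rot [-0.0006  0.0002  0.    ] yaw x 0.19
shift [-1.6 -0.6  1.6]
```

Emit:
apply_moves --travel '[[0,0,0.6],[0,0,0.6]]' --delta_rot '[[0,0,0],[0,0,0]]'

```text
time_s: 30.6
tool_pos: [0.5353, 0.2742, 0.0728]
ee_rot: [[0.982, 0.189, -0.0], [0.189, -0.982, 0.001], [0.0, -0.001, -1.0]]
ft_force: [0.2, -1.4, -2.4]
finger_gap: 0.0232
```

Emit:
apply_moves --travel '[[0,0,0.4],[0,0,0.3]]' --delta_rot '[[0,0,0],[0,0,0]]'

```text
time_s: 30.8
tool_pos: [0.5354, 0.2743, 0.0724]
ee_rot: [[0.982, 0.189, 0.0], [0.189, -0.982, 0.001], [0.0, -0.001, -1.0]]
ft_force: [-1.5, -0.3, 3.7]
finger_gap: 0.0236
```

Contact with the disc at z = 0.0724, the same height at which it was picked up. Release.

Emit:
apply_moves --travel '[[0,0,0],[0,0,0],[0,0,0],[0,0,0],[0,0,0],[0,0,0]]' --delta_rot '[[0,0,0],[0,0,0],[0,0,0],[0,0,0],[0,0,0],[0,0,0]]' --grip 55

```text
time_s: 31.4
tool_pos: [0.5362, 0.2747, 0.0732]
ee_rot: [[0.982, 0.189, 0.002], [0.189, -0.982, 0.002], [0.002, -0.001, -1.0]]
ft_force: [-0.4, -0.5, 0.3]
finger_gap: 0.0544
```

Emit:
apply_moves --travel '[[0,0,-4],[0,0,-12],[0,0,-25],[0,0,-30],[0,0,-30],[0,0,-20],[0,0,-8],[0,0,0],[0,0,0]]' --delta_rot '[[0,0,0],[0,0,0],[0,0,0],[0,0,0],[0,0,0],[0,0,0],[0,0,0],[0,0,0],[0,0,0]]'

```text
time_s: 32.3
tool_pos: [0.5357, 0.2743, 0.2115]
ee_rot: [[0.982, 0.189, 0.003], [0.189, -0.982, 0.002], [0.004, -0.002, -1.0]]
ft_force: [0.3, 0.6, -0.8]
finger_gap: 0.0547
```

```bash
python3 look.py w14
python3 - <<'E'
from h import *
rep()
z=dict(np.load('w14.npz'));p=cv2.imread('pics/w14.png');hsv=cv2.cvtColor(p,cv2.COLOR_BGR2HSV);d=z['d']
m=cv2.inRange(hsv,(22,150,60),(35,255,255));vv,uu=np.nonzero(m);P=depthpts(z,np.c_[uu,vv],d[vv,uu])
P=P[np.hypot(P[:,0]-.536,P[:,1]-.275)<.045]
for a,b in [(.046,.052),(.086,.096)]:
    q=P[(P[:,2]>a)&(P[:,2]<b)];print(len(q),np.median(q[:,2]),((q.min(0)+q.max(0))/2).round(4))
for n in ('scene','side'):
    q,_=capture(n);cv2.imwrite(f'pics/{n}9.png',q)
a=cv2.imread('pics/scene9.png');b=cv2.imread('pics/side9.png')
cv2.imwrite('pics/end.png',np.hstack([cv2.resize(a[120:370,100:400],(390,325)),cv2.resize(b[100:370,170:400],(277,325))]))
E
```

```text
32.3 [0.5357 0.2743 0.2115] [ 0.001 -0.008  0.    -0.    -0.     0.001]
t 32.35 pos [0.5356 0.2743 0.2112] F [-0.16  0.22 -0.03] gap 0.0549 qdmax 0.015 j1,j6 [0.45 1.83]
level rot [-0.0015 -0.0033  0.    ] yaw x 0.19
1455 0.04966233319767266 [0.5351 0.2748 0.0489]
648 0.09149120099015468 [0.5352 0.2747 0.0899]
```

View pics/w14.png

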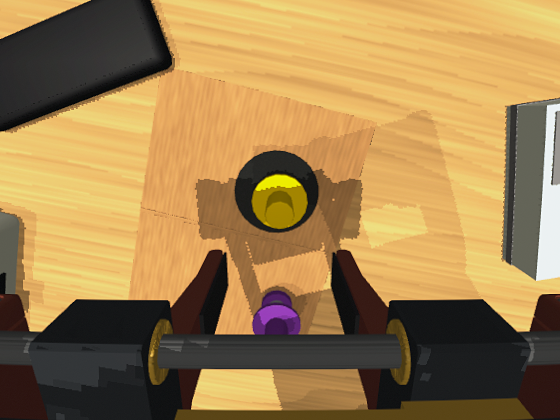

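View pics/end.png

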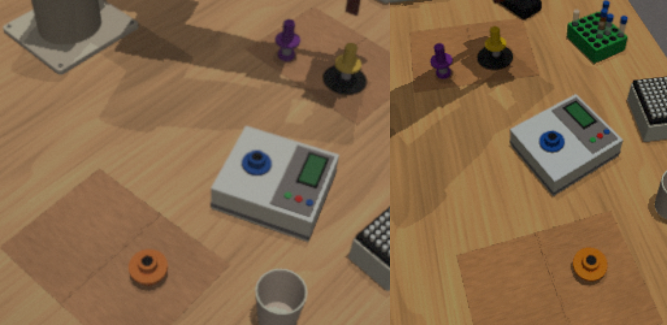

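The tool stands upright on the disc (top 91.5 mm, guard 49.7 mm, as at the start). The adapter's collar lies on the photometer, and the orange and purple things have not moved. Handing in.

```bash
python3 -c "
from bench import bot
print(bot.close_job())"
```

```text
the job is handed in; nothing more can be done
None
```

The blue adapter is fully home in the photometer, the yellow press tool is back upright on its black disc, and I handed the job in at about 32 s. No verdict was reported.

- **Fitting:** I stood the adapter loosely in the well and let go. It rested on the balls, upright, with its top at 87 mm.
- **Pressing:** With the press tool, the adapter snapped past the balls at about 8–10 N. The foot then met firm contact at exactly the fully home height. I held about 14–16 N from 24.0 to 26.1 s; the highest reading, tool weight added, was about 16 N.
- **Adapter check:** After the press, the collar measured about 61.7 mm and the top about 75.8 mm (61 and 75 mm expected).
- **Press tool check:** The tool stands about 3 mm off the disc's centre. Its guard and top measured 49.7 and 91.5 mm, the same as at the start.
- **Left alone:** The orange adapter and the purple look-alike are where they were.

**Disagreements:**
- The wrist camera read about 1–2.5 mm high in y against the fixed cameras. I corrected for it using the adapter held in the jaws.
- During the hold there was a sideways force of about 4–5 N at the wrist.
- I read the force only at the end of each move call, at most 0.6 s apart, so a brief peak between readings would not have shown.

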